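# Close up the sample jars and hang the dippers

### The arm

A 6-joint arm with a two-finger parallel gripper is mounted at the origin on the work surface. World frame = base frame: x ahead of the robot, y to its left, z up, the work surface at z = 0. Lengths are in m, angles in rad, forces in N, time in s.
With the tool pointing down it reaches from about 0.425 to 0.95 m from the base axis. Payload 3.5 kg.
Tool frame: the origin (TCP) lies between the finger pads; the fingertips stand 14 mm ahead of it and the grasp point (between the pads) lies 5 mm behind it; z points along the fingers, y is the line along which they close (so a half turn about z gives the same grasp; the last joint's range is limited). The gripper opens to 85 mm and grips with 20 to 120 N. Pads are 22 mm wide; open, the fingers measure 114 mm over their backs; the gripper's body (76 mm by 85 mm) begins 54 mm behind the grasp point. The pads swing forward as they close: fully open they stand 13 mm farther back than shut.
Start: joints at [0.963, 0.286, 1.577, -0, 1.279, -0.15], TCP at [0.298, 0.605, 0.245] pointing down, gripper open.
Joint ranges: [-2.77, 2.77], [-0.9, 2.22], [0.21, 2.48], [-1.53, 4.67], [0.24, 2.81], [-2.84, 2.84]. Speed limits (rad/s): [2.79, 2.79, 3.14, 3.14, 3.14, 3.14].

### API

Orientations are given as a unit quaternion [x, y, z, w].
In Python, from plant import * gives the robot as it stands.
- The arm moves only by the tool step_arm, never from a script. Its argument "commands" is a list of rows, each an object of numbers: "gripper": the gripper's target within -1 to 1 (shut at 1, half-way at 0, fully open at -1); "x", "y", "z": the shift along the tool's x, y, z in mm; "spin": the turn about the tool's z in degrees. A call has exactly 10 rows; each row shifts and turns the commanded pose from where the row before left it, along the tool's axes as they then stand; what a row does not reach is not made up. A row lasts 1/10 s, in which the tool goes at most 50 mm and 8.59 degrees, less where a joint would pass 70% of its speed; a pose out of reach is approached as far as the arm can. A call with a gripper value outside its range is refused whole. The fingers move at their own pace and stop on an object; "force" is the grip in N (left out, the last holds). Time passes only in rows, so rows that do not move let the fingers close, or fill a call up. It gives the time, the measured TCP pose, the force, the opening and the grip force at its end, in the units of the state.
- get_state(): the state, without advancing time (a new reading comes with each control period).
- read_camera(name): name is "scene" or "top" or "wrist"; returns a dict with "color" (480x640x3 uint8, red, green, blue), "z_map" (480x640 float32, m along the optical axis (not along the pixel's ray), 0 where there is no reading), "fx", "fy", "cx", "cy" (pixels), "eye" and "attitude" of the camera in the world; the wrist camera has in their place "mount" (4x4, takes a point from camera to tool coordinates, whose origin is the TCP and whose axes are the flange's). Camera axes: x right, y up, looking along -z (the intrinsics and any distortion apply to the point x, -y, -z); pixel columns grow to the right and rows downward; lengths in m; the calibration is good to about 2 mm. A picture is of the moment at which its call begins: read the wrist's pose just before it.
- sign_off(): hands the job in; it is judged then, once.
The state is a dict: "time": time; "qpos": joint angles; "dq": joint speeds; "joint_efforts": joint torques, N m; "eef_pos": TCP position; "tcp_rot": TCP orientation; "contact_force": force on the tool from outside, world axes, zero at the start; "wrist_torque": the same for the moment, N m; "opening": opening from 0.0 (shut) to 1.0 (fully open); "finger_force": force on a finger pad.
Only numpy, scipy, OpenCV 4.12 (cv2) and the standard library are available. Lean on these libraries where they do the work, as an engineer would, in place of code of your own. Each camera call takes 0.05 s, during which the arm holds its last target. There are 200 camera calls.

### The job

Put the cupping table's sample jars away: take the dippers out of the jars and hang them by the eyes of their handles on the stand's hook, largest first, so that they nest one above the other with their cups towards the hook's open end, the largest nearest the post. Close every jar with the lid that belongs to it, fully home; a spare lid whose jar is missing stays out on the table, and a jar whose own lid is missing stays open. Do not shift the glasses, the tumbler or the spoon, and keep the jars standing.

Things in the scene. Friction and masses are not known exactly. Their poses are not given: they have to be found in the camera images.
- jar_a: round white ceramic storage jar, open at the top, 100 mm across, 70 mm high outside, 90 mm inside, wall and floor 5 mm, 0.8 kg, loose on the table; origin: centre of its underside, z up
- jar_b: square white ceramic storage jar, open at the top, 90 x 90 mm, 64 mm high outside, 80 mm inside, wall and floor 5 mm, 0.75 kg, loose on the table; origin: centre of its underside, z up; sides along its x and y
- jar_c: round white ceramic storage jar, open at the top, 80 mm across, 70 mm high outside, 70 mm inside, wall and floor 5 mm, 0.6 kg, loose on the table; origin: centre of its underside, z up
- jar_d: square white ceramic storage jar, open at the top, 70 x 70 mm, 64 mm high outside, 60 mm inside, wall and floor 5 mm, 0.5 kg, loose on the table; origin: centre of its underside, z up; sides along its x and y; in some starts jar_d or lid_d is not there, and the other is left as it is
- lid_a: round steel lid of jar_a, knob up on the table: 5 mm plate 100 mm across, flush with the jar's outside; under it a plug 85 mm wide, 8 mm deep, that fits the jar's mouth (2.5 mm play each side); on top a black round knob 24 mm across, 24 mm high. Origin: centre of the plug's underside, z up; plate top at 13 mm, knob top at 37 mm
- lid_b: square steel lid of jar_b, knob up on the table: 5 mm plate 90 x 90 mm, flush with the jar's outside; under it a plug 75 mm wide, 8 mm deep, that fits the jar's mouth (2.5 mm play each side); on top a black square knob 23 mm wide, in line with the lid, 24 mm high. Origin: centre of the plug's underside, z up; plate top at 13 mm, knob top at 37 mm
- lid_c: round steel lid of jar_c, knob up on the table: 5 mm plate 80 mm across, flush with the jar's outside; under it a plug 65 mm wide, 8 mm deep, that fits the jar's mouth (2.5 mm play each side); on top a black round knob 24 mm across, 24 mm high. Origin: centre of the plug's underside, z up; plate top at 13 mm, knob top at 37 mm
- lid_d: square steel lid of jar_d, knob up on the table: 5 mm plate 70 x 70 mm, flush with the jar's outside; under it a plug 55 mm wide, 8 mm deep, that fits the jar's mouth (2.5 mm play each side); on top a black square knob 23 mm wide, in line with the lid, 24 mm high. Origin: centre of the plug's underside, z up; plate top at 13 mm, knob top at 37 mm
- dipper_large: large steel dipper: flat-bottomed round cup 50 mm across, 42 mm high, with an upright strap handle 12 mm wide on its +x side ending in a rectangular eye; starts upright on the floor of jar_a, b or c, handle up; total height 233 mm, 110 g; origin: centre of the cup's underside, z up along the handle. Two or three dippers are there
- eye_large (a point): centre of the large dipper's eye, 26.5 mm along the dipper's x and 212 mm along z from its origin: an opening 28 mm wide (y) and 32 mm high (z) that is passed through along x; the eye is 36 mm wide over its flat sides (y), 42 mm high and 8 mm deep (x); axes as the dipper's
- dipper_medium: medium steel dipper: flat-bottomed round cup 44 mm across, 36 mm high, with an upright strap handle 12 mm wide on its +x side ending in a rectangular eye; starts upright on the floor of jar_a, b or c, handle up; total height 176 mm, 85 g; origin: centre of the cup's underside, z up along the handle. Two or three dippers are there
- eye_medium (a point): centre of the medium dipper's eye, 23.5 mm along the dipper's x and 155 mm along z from its origin: an opening 28 mm wide (y) and 32 mm high (z) that is passed through along x; the eye is 36 mm wide over its flat sides (y), 42 mm high and 8 mm deep (x); axes as the dipper's
- dipper_small: small steel dipper: flat-bottomed round cup 38 mm across, 30 mm high, with an upright strap handle 12 mm wide on its +x side ending in a rectangular eye; starts upright on the floor of jar_a, b or c, handle up; total height 121 mm, 60 g; origin: centre of the cup's underside, z up along the handle. Two or three dippers are there
- eye_small (a point): centre of the small dipper's eye, 20.5 mm along the dipper's x and 100 mm along z from its origin: an opening 28 mm wide (y) and 32 mm high (z) that is passed through along x; the eye is 36 mm wide over its flat sides (y), 42 mm high and 8 mm deep (x); axes as the dipper's
- stand: dark steel utensil stand, fixed: a base plate 170 x 120 x 14 mm, a round 12 mm post at x = 55 mm, and one horizontal hook arm; origin: centre of the base's underside; the hook arm points along its -x (roughly towards the robot)
- hook_arm (a point): middle of the hook arm, on its axis, 275 mm above the table: a round bar 8 mm thick along the stand's x, straight from x = +43 mm (bend down into the post; nothing stands higher) to -65 mm, where it turns up; axes as the stand's. A hung eye rests with its centre 12 mm below this axis; a dipper hanging freely leans about 0.1 rad, cup towards the post
- hook_tip (a point): end of the hook's upturned tip (71 mm from hook_arm along -x, 10 mm higher; the tip's round end is 4 mm in radius, so its top is 14 mm above the arm's axis)
- glass_1: bystander: clear glass cupping bowl, 80 mm across, 55 mm high; origin: centre of underside
- glass_2: bystander: clear glass cupping bowl, 80 mm across, 55 mm high; origin: centre of underside
- tumbler: bystander: blue plastic tumbler, 68 mm across, 120 mm high; origin: centre of underside
- spoon: bystander: steel cupping spoon, 170 mm long, lying on the table
Not all that is in view belongs to the job. Leave any blue or brown look-alike of the lid_c alone.

How it is judged:
By the outcome, as a careful person would: the job done as asked, in the order asked, and still so for the second after the job is handed in, with the robot touching nothing.
Of dipper_large, dipper_medium, dipper_small only 2 to 3 are there at a start; the rules pass over those that are not, and their reading is None.
Of jar_d, lid_d only 1 to 2 are there at a start; the rules pass over those that are not, and their reading is None.
At some moment in a run one of lid_a, lid_b, lid_c, lid_d may be knocked a few centimetres aside while the robot is not near it.
It also fails if it takes over 210 s, if anything falls off the work surface, if the arm or the gripper's body presses on something with over 40 N, if the wrist force passes 120 N, or if a joint passes its speed limit or range.

## Working session

There is one attempt and no reset: what is moved stays moved. The work goes in short steps, Python scripts to look and compute and a tool call to move; the robot and the scene stay as the last step left them, time stands still between calls to the robot, and variables do not carry over. Pictures are saved under pics/ and viewed, at most 14 in all, crops included, and the job is handed in when it is done.

Besides the shell and the picture viewer there is one more tool, called as a command line: name --argument value ..., lists and objects as JSON in quotes. step_arm: Moves the arm, as the interface text tells. Its arguments: {"type":"object","properties":{"commands":{"type":"array"},"force":{"type":"number"}},"required":["commands"]}

```bash
mkdir -p pics; ls
cat > h.py <<'E'
from plant import *
import numpy as np, cv2
from scipy.spatial.transform import Rotation as R
def cam(n):
    s=get_state(); c=read_camera(n); 
    if n=="wrist":
        T=np.eye(4);T[:3,:3]=R.from_quat(s["tcp_rot"]).as_matrix();T[:3,3]=s["eef_pos"]
        c["T"]=T@np.array(c["mount"])
    else:
        T=np.eye(4); a=np.array(c["attitude"]); T[:3,:3]=R.from_quat(a).as_matrix() if a.size==4 else a; T[:3,3]=c["eye"]; c["T"]=T
    return c
def cloud(c):
    v,u=np.mgrid[:480,:640]; z=c["z_map"]
    P=np.stack([(u-c["cx"])/c["fx"]*z,-(v-c["cy"])/c["fy"]*z,-z],-1)
    W=P@c["T"][:3,:3].T+c["T"][:3,3]; W[z==0]=np.nan
    return W
def save(n,c): cv2.imwrite("pics/"+n+".png",c["color"][:,:,::-1])
def pix2plane(c,u,v,h):
    d=c["T"][:3,:3]@np.array([(u-c["cx"])/c["fx"],-(v-c["cy"])/c["fy"],-1]); o=c["T"][:3,3]
    return o+d*(h-o[2])/d[2]
E
python3 - <<'E'
from h import *
for n in("top","scene"):
    c=cam(n); save(n+"0",c); np.savez(n+"0.npz",**{k:np.array(v) for k,v in c.items()})
    print(n,c["fx"],c["cx"],c["cy"],c.get("dist"),[k for k in c],c["eye"],c["attitude"])
print(get_state())
E
```

```text
pics
top 543.9390480714844 314.1583535460083 240.34195146076198 None ['color', 'z_map', 'fx', 'fy', 'cx', 'cy', 'eye', 'attitude', 'T'] [0.40235993 0.05726469 1.3840766 ] [-0.02507887  0.03851093  0.70697284 -0.70574596]
scene 548.7135549632135 314.2549359068561 227.6755478087312 None ['color', 'z_map', 'fx', 'fy', 'cx', 'cy', 'eye', 'attitude', 'T'] [1.05958534 0.817005   1.28367095] [0.10953089 0.32809222 0.89705021 0.27506253]
{'time': 0.1, 'qpos': array([ 9.62999883e-01,  2.87107135e-01,  1.57804320e+00,  1.97703291e-05,
        1.27862388e+00, -1.50025980e-01]), 'dq': array([ 8.85996608e-04, -1.24564467e-03, -3.24138195e-03,  1.99037640e-03,
        8.80927327e-06,  6.93070125e-04]), 'joint_efforts': array([ 1.75302798e-04, -4.07292902e+01, -2.93699831e+01, -1.85332256e-04,
        3.41123639e-03,  1.15481231e-05]), 'eef_pos': array([0.29796949, 0.605033  , 0.24405862]), 'tcp_rot': array([ 2.26894618e-01,  9.73918704e-01, -1.00990847e-03, -4.12281464e-04]), 'contact_force': array([ 0.18999464, -0.12253835, -0.93301323]), 'wrist_torque': array([0.03143214, 0.02265063, 0.01521632]), 'finger_force': 0.0, 'opening': 1.002061864341575}
```

View pics/top0.png

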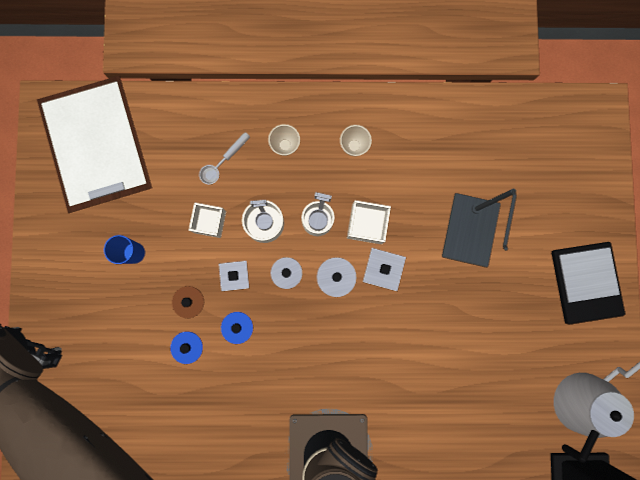

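View pics/scene0.png

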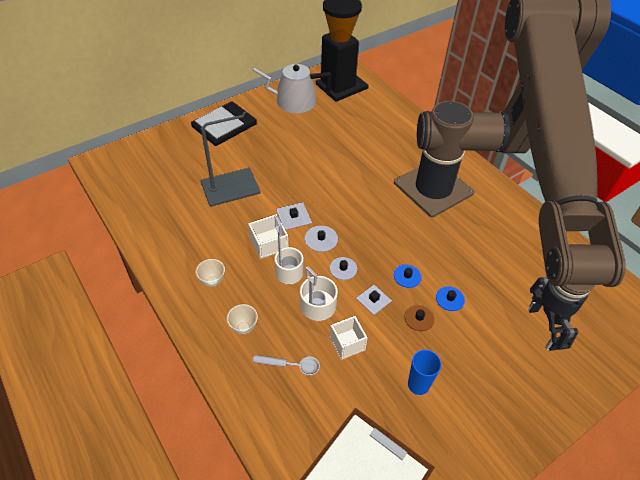

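The top view shows jar d at (206,220), jar a (263,221) with a dipper, jar c (318,217) with a dipper, and jar b (369,222). The lids are d (234,276), c (286,273), a (336,277) and b (385,270). The hook runs from (513,190) to the tip at (505,247). The blue and brown look-alikes sit at lower left. All four jars and lids are present, with two dippers.

```bash
cat > m.py <<'E'
from h import *
JP=dict(d=(206,220),a=(263,221),c=(318,217),b=(369,222)); LP=dict(d=(234,276),c=(286,273),a=(336,277),b=(385,270))
def circ(P):
    A=np.c_[2*P[:,:2],np.ones(len(P))]; s=np.linalg.lstsq(A,(P[:,:2]**2).sum(1),rcond=None)[0]; return s[:2],np.sqrt(s[2]+s[:2]@s[:2])
def fit(P):  # outline fit of xy points
    (x,y),(w,h),a=cv2.minAreaRect((P[:,:2]*1000).astype(np.float32)); hull=cv2.convexHull((P[:,:2]*1000).astype(np.float32))[:,0]/1000
    cc,r=circ(hull); a=(a+45)%90-45
    return "rect c=(%.1f,%.1f) %.1fx%.1f yaw %.1f | circ (%.1f,%.1f) d=%.1f"%(x,y,w,h,a,*(cc*1000),2000*r)
E
python3 - <<'E'
from m import *
C={n:dict(np.load(n+"0.npz")) for n in("top","scene")}
W={n:cloud(C[n]) for n in C}
t=W["top"]
for n in C:
    w=W[n]; ok=(w[...,0]>.3)&(w[...,0]<1)&(abs(w[...,1])<.4)&(abs(w[...,2])<.01); print(n,"table z",np.median(w[...,2][ok]))
for D,nm,lo,hi,rad in((JP,"jar",.05,.08,.085),(LP,"lid",.007,.02,.08)):
    for k,(u,v) in D.items():
        p0=np.nanmedian(t[v-6:v+7,u-6:u+7].reshape(-1,3),0); p0=pix2plane(C["top"],u,v,.065 if nm=="jar" else .013)
        for n in W:
            P=W[n].reshape(-1,3); col=C[n]["color"].reshape(-1,3).astype(int)
            s=(np.hypot(P[:,0]-p0[0],P[:,1]-p0[1])<rad)&(P[:,2]>lo)&(P[:,2]<hi)&(col.max(1)-col.min(1)<(40 if nm=="lid" else 50))
            if s.sum()>20: print(nm,k,n,s.sum(),"z %.4f"%np.median(P[s,2]),fit(P[s]))
            if nm=="lid":
                s=(np.hypot(P[:,0]-p0[0],P[:,1]-p0[1])<.03)&(P[:,2]>.030)&(P[:,2]<.05)
                if s.sum()>4: print("   knob",s.sum(),"z %.4f"%np.median(P[s,2]),fit(P[s]))
for n in W:
    P=W[n].reshape(-1,3)
    for k in"ac":
        p0=pix2plane(C["top"],*JP[k],.065); s=(np.hypot(P[:,0]-p0[0],P[:,1]-p0[1])<.07)&(P[:,2]>.085)
        q=P[s]; print(n,"dip",k,s.sum(),"zmax %.4f"%q[:,2].max(), (np.percentile(q[:,2],[5,50,95])).round(3))
        tp=q[q[:,2]>q[:,2].max()-.012]; print("  top mean",tp.mean(0).round(4),np.ptp(tp,0).round(4),fit(tp)); tp=q[q[:,2]<q[:,2].max()-.045]; 
        if len(tp): print("  strap",tp.mean(0).round(4))
    s=(P[:,2]>.2)&(P[:,0]>.35)&(P[:,1]<-.2)&(P[:,1]>-.6); q=P[s]; print("hook",s.sum(),q.min(0).round(4),q.max(0).round(4)); 
    c=q[:,:2].mean(0); l=cv2.fitLine((q[:,:2]).astype(np.float32),cv2.DIST_L2,0,.001,.001).ravel(); print(l); tt=(q[:,:2]-l[2:])@l[:2]; print(tt.min(),tt.max())
    for b in np.linspace(tt.min(),tt.max(),9)[:-1]:
        m=(tt>=b)&(tt<b+np.ptp(tt)/8); print(m.sum(),q[m].mean(0).round(4),q[m][:,2].max().round(4))
E
```

```text
top table z -0.00018522924310404587
scene table z 0.000799657018764055
jar d top 291 z 0.0620 rect c=(574.8,296.9) 71.5x70.3 yaw -10.7 | circ (574.3,295.9) d=87.5
jar d scene 362 z 0.0611 rect c=(573.1,273.9) 127.3x71.8 yaw -9.2 | circ (580.9,275.9) d=116.0
jar a top 280 z 0.0685 rect c=(568.3,157.2) 94.1x98.6 yaw 9.1 | circ (570.9,157.7) d=99.0
jar a scene 422 z 0.0650 rect c=(573.8,160.8) 101.8x95.9 yaw -33.7 | circ (573.5,161.8) d=100.3
jar c top 268 z 0.0684 rect c=(569.4,1.9) 123.8x77.6 yaw -20.1 | circ (573.5,-1.3) d=115.3
jar c scene 417 z 0.0635 rect c=(576.8,3.6) 128.7x77.9 yaw -9.5 | circ (577.8,-0.3) d=122.3
jar b top 354 z 0.0628 rect c=(569.3,-104.1) 90.4x90.8 yaw -9.4 | circ (571.9,-102.4) d=117.1
jar b scene 317 z 0.0611 rect c=(571.0,-101.5) 99.5x91.6 yaw -10.1 | circ (571.1,-100.5) d=114.5
lid d top 653 z 0.0127 rect c=(437.6,233.9) 69.5x69.7 yaw 6.1 | circ (436.7,233.9) d=85.7
   knob 85 z 0.0359 rect c=(437.5,232.9) 23.1x22.5 yaw 8.4 | circ (437.3,233.1) d=26.0
lid d scene 458 z 0.0131 rect c=(439.1,236.5) 71.9x72.9 yaw 5.5 | circ (440.2,236.2) d=88.3
   knob 73 z 
[... 2160 characters left out ...]
4 | circ (599.2,162.2) d=32.2
  strap [0.6003 0.1624 0.1187]
scene dip c 165 zmax 0.2433 [0.096 0.204 0.24 ]
  top mean [0.6044 0.021  0.2378] [0.0154 0.0356 0.0117] rect c=(604.2,20.5) 37.1x8.5 yaw -16.2 | circ (600.7,20.4) d=31.8
  strap [0.6051 0.0217 0.1405]
hook 205 [ 0.484  -0.3871  0.2016] [ 0.6152 -0.3467  0.291 ]
[ 0.9795583  -0.2011605   0.5688678  -0.36834174]
-0.08641666893438113 0.04735720004201281
22 [ 0.4917 -0.3516  0.281 ] 0.291
17 [ 0.5095 -0.3566  0.277 ] 0.282
13 [ 0.5257 -0.3589  0.278 ] 0.2843
17 [ 0.5412 -0.3633  0.2774] 0.2823
16 [ 0.5576 -0.3668  0.2776] 0.2808
17 [ 0.5738 -0.3706  0.2776] 0.2811
16 [ 0.5903 -0.3732  0.2782] 0.2826
86 [ 0.6089 -0.3762  0.2414] 0.2828
```

Two dippers are present: the large one in jar c (top about 0.238) and the medium one in jar a (about 0.181). I'll refine positions from close by with the wrist camera.

```bash
cat > go.py <<'E'
import sys
from h import *
# go.py x y z yawdeg : world target of TCP, yaw = world angle of tool y (mod 180)
s=get_state(); t=list(map(float,sys.argv[1:4])); Rm=R.from_quat(s["tcp_rot"]).as_matrix()
yw=np.degrees(np.arctan2(Rm[1,1],Rm[0,1]))
ty=float(sys.argv[4]) if len(sys.argv)>4 else yw
d=(ty-yw+90)%180-90; a=np.radians(yw+d)
D=(np.array(t)-s["eef_pos"])*1000
print("t %.1f pos"%s["time"],s["eef_pos"].round(4),"yaw %.1f"%yw,"j6 %.2f"%s["qpos"][5],"tiltz",Rm[:2,2].round(3),"F",s["contact_force"].round(1))
print("spin %.1f then x %.1f y %.1f z %.1f"%(-d,-np.sin(a)*D[0]+np.cos(a)*D[1],np.cos(a)*D[0]+np.sin(a)*D[1],-D[2]))
E
python3 - <<'E'
from h import *
c=read_camera("wrist"); print(np.array(c["mount"]).round(4),c["fx"],c["cx"],c["cy"])
E
python3 go.py .56 .02 .40 75
```

```text
[[-1.500e-03  9.643e-01  2.648e-01  6.870e-02]
 [ 1.000e+00  1.500e-03  2.000e-04 -8.000e-04]
 [-2.000e-04  2.648e-01 -9.643e-01 -1.289e-01]
 [ 0.000e+00  0.000e+00  0.000e+00  1.000e+00]] 429.3494598387194 322.7748727524798 241.1578865025409
t 0.1 pos [0.298  0.6051 0.2442] yaw 63.8 j6 -0.15 tiltz [-0.001 -0.002] F [ 0.2  0.3 -0.1]
spin -11.2 then x -404.5 y -497.4 z -155.8
```

step_arm --commands '[{"z": -40,"spin": -4,"gripper": -1},{"z": -40,"spin": -4,"gripper": -1},{"z": -40,"spin": -3,"gripper": -1},{"z": -36,"gripper": -1},{"x": -28,"y": -35,"gripper": -1},{"x": -28,"y": -35,"gripper": -1},{"x": -28,"y": -35,"gripper": -1},{"x": -28,"y": -35,"gripper": -1},{"x": -28,"y": -35,"gripper": -1},{"x": -28,"y": -35,"gripper": -1}]'

```text
invalid input
```

step_arm --commands '[{"x": -28,"y": -35,"gripper": -1},{"x": -28,"y": -35,"gripper": -1},{"x": -28,"y": -35,"gripper": -1},{"x": -28,"y": -35,"gripper": -1},{"x": -28,"y": -35,"gripper": -1},{"x": -28,"y": -35,"gripper": -1},{"x": -28,"y": -35,"gripper": -1},{"x": -28,"y": -35,"gripper": -1},{"x": -6,"y": -5,"gripper": -1},{"gripper": -1}]'

```text
invalid input
```

```bash
python3 go.py .602 .018 .40 75
cat > eye.py <<'E'
# find eye top bar from wrist depth near given xy: eye.py x y zlow name
import sys
from m import *
x,y,zl=map(float,sys.argv[1:4]); c=cam("wrist"); W=cloud(c); save(sys.argv[4],c)
P=W.reshape(-1,3); s=(np.hypot(P[:,0]-x,P[:,1]-y)<.05)&(P[:,2]>zl); q=P[s]; zm=np.percentile(q[:,2],98); print("n",s.sum(),"top z %.4f"%zm)
tp=q[q[:,2]>zm-.006]; print(fit(tp),"mean",tp.mean(0).round(4))
E
python3 eye.py .602 .018 .19 w1
```

```text
t 0.1 pos [0.298  0.6051 0.2442] yaw 63.8 j6 -0.15 tiltz [-0.001 -0.002] F [ 0.2  0.3 -0.1]
spin -11.2 then x -445.6 y -488.4 z -155.8Traceback (most recent call last):
  File "eye.py", line 5, in <module>
    P=W.reshape(-1,3); s=(np.hypot(P[:,0]-x,P[:,1]-y)<.05)&(P[:,2]>zl); q=P[s]; zm=np.percentile(q[:,2],98); print("n",s.sum(),"top z %.4f"%zm)
                                                                                   ~~~~~~~~~~~~~^^^^^^^^^^^
    return _quantile_unchecked(
        a, q, axis, out, overwrite_input, method, keepdims, weights)
    return _ureduce(a,
                    func=_quantile_ureduce_func,
    ...<5 lines>...
                    overwrite_input=overwrite_input,
                    method=method)
    r = func(a, **kwargs)
    result = _quantile(arr,
                       quantiles=q,
    ...<2 lines>...
                       out=out,
                       weights=wgt)
    slices_having_nans = np.isnan(arr[-1, ...])
                                  ~~~^^^^^^^^^
IndexError: index -1 is out of bounds for axis 0 with size 0
```

View pics/w1.png

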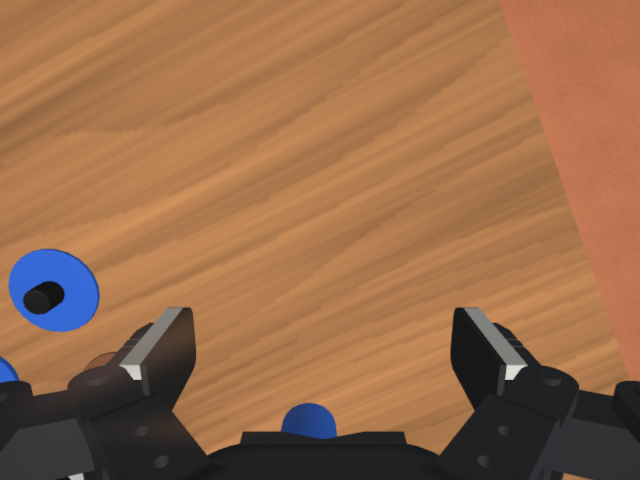

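The move was refused and the arm is still at its start. The wrist picture shows the table, a blue look-alike at (55,290) and the fingers at about (190,330) and (455,330). I'll give every key in every row.

step_arm --commands '[{"gripper": -1,"x": 0,"y": 0,"z": -40,"spin": -4},{"gripper": -1,"x": 0,"y": 0,"z": -40,"spin": -4},{"gripper": -1,"x": 0,"y": 0,"z": -40,"spin": -3},{"gripper": -1,"x": 0,"y": 0,"z": -36,"spin": 0},{"gripper": -1,"x": -28,"y": -35,"z": 0,"spin": 0},{"gripper": -1,"x": -28,"y": -35,"z": 0,"spin": 0},{"gripper": -1,"x": -28,"y": -35,"z": 0,"spin": 0},{"gripper": -1,"x": -28,"y": -35,"z": 0,"spin": 0},{"gripper": -1,"x": -28,"y": -35,"z": 0,"spin": 0},{"gripper": -1,"x": -28,"y": -35,"z": 0,"spin": 0}]'

```text
time: 1.2
eef_pos: [0.4055, 0.357, 0.4012]
tcp_rot: [0.132, 0.991, -0.0, 0.0]
contact_force: [0.3, 0.3, 0.0]
opening: 0.998
finger_force: 0.0
```

step_arm --commands '[{"gripper": -1,"x": -28,"y": -35,"z": 0,"spin": 0},{"gripper": -1,"x": -28,"y": -35,"z": 0,"spin": 0},{"gripper": -1,"x": -28,"y": -35,"z": 0,"spin": 0},{"gripper": -1,"x": -28,"y": -35,"z": 0,"spin": 0},{"gripper": -1,"x": -28,"y": -35,"z": 0,"spin": 0},{"gripper": -1,"x": -28,"y": -35,"z": 0,"spin": 0},{"gripper": -1,"x": -28,"y": -35,"z": 0,"spin": 0},{"gripper": -1,"x": -28,"y": -35,"z": 0,"spin": 0},{"gripper": -1,"x": -6,"y": -5,"z": 0,"spin": 0},{"gripper": -1,"x": 0,"y": 0,"z": 0,"spin": 0}]'

```text
time: 2.2
eef_pos: [0.5526, 0.0221, 0.4006]
tcp_rot: [0.134, 0.991, 0.0, -0.001]
contact_force: [0.6, -0.2, -0.1]
opening: 1.0
finger_force: 0.0
```

```bash
python3 go.py .602 .018 .40 75; python3 eye.py .602 .018 .19 w2
```

```text
t 2.2 pos [0.5526 0.0221 0.4006] yaw 74.6 j6 -1.45 tiltz [-0.001  0.001] F [ 0.6 -0.2 -0.1]
spin -0.4 then x -48.8 y 8.8 z 0.6
n 1128 top z 0.2394
rect c=(601.9,18.4) 35.8x8.7 yaw -13.7 | circ (605.8,17.3) d=33.8 mean [0.6013 0.0186 0.2378]
```

View pics/w2.png

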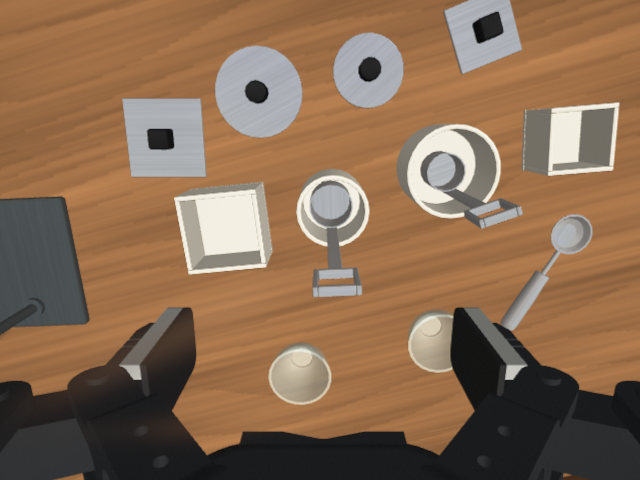

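The wrist view shows jar c's dipper eye at (337,282), the medium eye at (493,213), and all the jars and lids. Next I look at the hook from above before grasping.

step_arm --commands '[{"gripper": -1,"x": -9,"y": -38,"z": 0,"spin": -1},{"gripper": -1,"x": -9,"y": -38,"z": 0,"spin": -1},{"gripper": -1,"x": -9,"y": -38,"z": 0,"spin": -1},{"gripper": -1,"x": -9,"y": -38,"z": 0,"spin": -1},{"gripper": -1,"x": -9,"y": -38,"z": 0,"spin": 0},{"gripper": -1,"x": -9,"y": -38,"z": 0,"spin": 0},{"gripper": -1,"x": -9,"y": -38,"z": 0,"spin": 0},{"gripper": -1,"x": -9,"y": -38,"z": 0,"spin": 0},{"gripper": -1,"x": -9,"y": -38,"z": 0,"spin": 0},{"gripper": -1,"x": 0,"y": 0,"z": 0,"spin": 0}]'

```text
time: 3.25
eef_pos: [0.5582, -0.33, 0.4002]
tcp_rot: [0.099, 0.995, -0.0, -0.001]
contact_force: [0.0, 0.1, -0.1]
opening: 0.997
finger_force: 0.0
```

```bash
python3 go.py .60 .018 .40 76.3
python3 - <<'E'
from m import *
c=cam("wrist"); W=cloud(c); save("w3",c); P=W.reshape(-1,3)
s=(P[:,2]>.2)&(P[:,2]<.31)&(P[:,0]>.46)&(P[:,0]<.65)&(P[:,1]<-.3)&(P[:,1]>-.42); q=P[s]
q=q[q[:,2]>.262]
l=cv2.fitLine((q[:,:2]).astype(np.float32),cv2.DIST_L2,0,.001,.001).ravel(); print(l,np.degrees(np.arctan2(l[1],l[0]))); tt=(q[:,:2]-l[2:])@l[:2]; print(tt.min(),tt.max())
for b in np.linspace(tt.min(),tt.max(),9)[:-1]:
    m=(tt>=b)&(tt<b+np.ptp(tt)/8); print(m.sum(),q[m].mean(0).round(4),np.percentile(q[m][:,2],95).round(4))
E
```

```text
t 3.2 pos [ 0.5582 -0.33    0.4002] yaw 78.6 j6 -2.06 tiltz [-0.001 -0.   ] F [ 0.   0.1 -0.1]
spin 2.3 then x 41.9 y 348.0 z 0.2
[ 0.9744222  -0.22472508  0.5403187  -0.36470073] -12.986711
-0.061087184081389696 0.0750167385894127
433 [ 0.4892 -0.3528  0.2833] 0.2893
392 [ 0.5057 -0.3568  0.2785] 0.2801
402 [ 0.5222 -0.3605  0.2784] 0.2801
377 [ 0.5386 -0.3643  0.2783] 0.28
349 [ 0.5554 -0.3682  0.2784] 0.2801
333 [ 0.5719 -0.3722  0.2784] 0.2799
303 [ 0.5883 -0.3759  0.2785] 0.28
206 [ 0.6053 -0.3792  0.2686] 0.2775
```

View pics/w3.png

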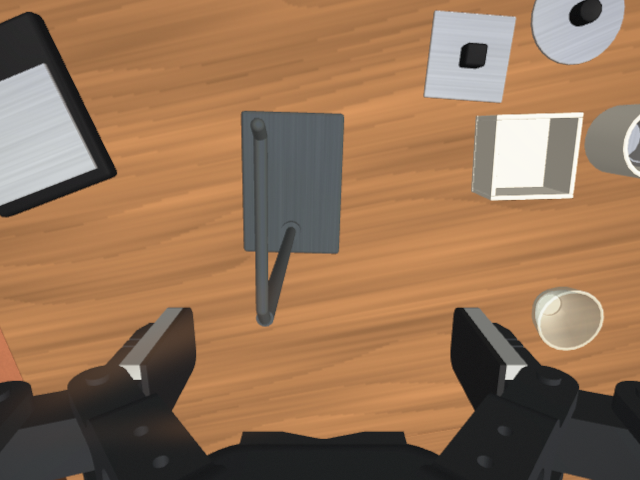

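The hook's axis measures yaw −13°, bar top 0.280, middle at about (0.554,−0.368). In the picture the tip is at (258,127) and the bend at (265,320). Now I grasp the large dipper.

step_arm --commands '[{"gripper": -1,"x": 4,"y": 38,"z": 0,"spin": 1.15},{"gripper": -1,"x": 4,"y": 38,"z": 0,"spin": 1.15},{"gripper": -1,"x": 4,"y": 38,"z": 0,"spin": 0},{"gripper": -1,"x": 4,"y": 38,"z": 0,"spin": 0},{"gripper": -1,"x": 4,"y": 38,"z": 0,"spin": 0},{"gripper": -1,"x": 4,"y": 38,"z": 0,"spin": 0},{"gripper": -1,"x": 4,"y": 38,"z": 0,"spin": 0},{"gripper": -1,"x": 4,"y": 38,"z": 0,"spin": 0},{"gripper": -1,"x": 4,"y": 38,"z": 0,"spin": 0},{"gripper": -1,"x": 4,"y": 6,"z": 0,"spin": 0}]'

```text
time: 4.3
eef_pos: [0.5976, 0.0262, 0.4019]
tcp_rot: [0.114, 0.993, 0.001, 0.0]
contact_force: [-0.6, -0.9, 0.4]
opening: 0.999
finger_force: 0.0
```

```bash
python3 go.py .6017 .0183 .216 76.3
```

```text
t 4.3 pos [0.5976 0.0262 0.4019] yaw 76.9 j6 -1.47 tiltz [0.001 0.002] F [-0.6 -0.9  0.4]
spin 0.6 then x -5.8 y -6.7 z 185.9
```

step_arm --commands '[{"gripper": -1,"x": -6,"y": -6,"z": 0,"spin": 0.6},{"gripper": -1,"x": 0,"y": 0,"z": 30,"spin": 0},{"gripper": -1,"x": 0,"y": 0,"z": 30,"spin": 0},{"gripper": -1,"x": 0,"y": 0,"z": 30,"spin": 0},{"gripper": -1,"x": 0,"y": 0,"z": 10,"spin": 0},{"gripper": -1,"x": 0,"y": 0,"z": 0,"spin": 0},{"gripper": -1,"x": 0,"y": 0,"z": 0,"spin": 0},{"gripper": -1,"x": 0,"y": 0,"z": 0,"spin": 0},{"gripper": -1,"x": 0,"y": 0,"z": 0,"spin": 0},{"gripper": -1,"x": 0,"y": 0,"z": 0,"spin": 0}]'

```text
time: 5.3
eef_pos: [0.6034, 0.0127, 0.3026]
tcp_rot: [0.123, 0.992, -0.0, 0.001]
contact_force: [-0.3, -0.4, -0.2]
opening: 0.994
finger_force: 0.0
```

```bash
python3 go.py .6017 .0183 .216 76.3;python3 eye.py .602 .018 .19 w4
```

```text
t 5.3 pos [0.6034 0.0127 0.3026] yaw 75.9 j6 -1.47 tiltz [ 0.002 -0.   ] F [-0.3 -0.4 -0.2]
spin -0.4 then x 3.0 y 5.0 z 86.6
n 40636 top z 0.3803
rect c=(585.8,16.6) 70.0x9.8 yaw -14.3 | circ (580.8,17.8) d=60.9 mean [0.585  0.0168 0.3776]
```

step_arm --commands '[{"gripper": -1,"x": 3,"y": 5,"z": 0,"spin": 0},{"gripper": -1,"x": 0,"y": 0,"z": 29,"spin": 0},{"gripper": -1,"x": 0,"y": 0,"z": 29,"spin": 0},{"gripper": -1,"x": 0,"y": 0,"z": 28,"spin": 0},{"gripper": -1,"x": 0,"y": 0,"z": 0,"spin": 0},{"gripper": 0.6,"x": 0,"y": 0,"z": 0,"spin": 0},{"gripper": 1,"x": 0,"y": 0,"z": 0,"spin": 0},{"gripper": 1,"x": 0,"y": 0,"z": 0,"spin": 0},{"gripper": 1,"x": 0,"y": 0,"z": 0,"spin": 0},{"gripper": 1,"x": 0,"y": 0,"z": 0,"spin": 0}]' --force 40

```text
time: 6.35
eef_pos: [0.6026, 0.0183, 0.2177]
tcp_rot: [0.123, 0.992, 0.0, 0.002]
contact_force: [1.8, 0.6, 4.4]
opening: 0.413
finger_force: 40.4
```

```bash
python3 go.py .6017 .0183 .400 77;python3 -c "
from h import *
s=get_state();print(s['opening'],s['finger_force'])"
```

```text
t 6.3 pos [0.6026 0.0183 0.2177] yaw 75.9 j6 -1.46 tiltz [ 0.005 -0.   ] F [1.8 0.6 4.4]
spin -1.1 then x 0.9 y -0.2 z -182.3
0.4126892589603065 40.355772972106934
```

step_arm --commands '[{"gripper": 1,"x": 0,"y": 0,"z": -10,"spin": 0},{"gripper": 1,"x": 0,"y": 0,"z": -20,"spin": 0},{"gripper": 1,"x": 0,"y": 0,"z": -30,"spin": 0},{"gripper": 1,"x": 0,"y": 0,"z": -30,"spin": 0},{"gripper": 1,"x": 0,"y": 0,"z": -30,"spin": 0},{"gripper": 1,"x": 0,"y": 0,"z": -10,"spin": 0},{"gripper": 1,"x": 0,"y": 0,"z": 0,"spin": -0.5},{"gripper": 1,"x": 0,"y": 0,"z": 0,"spin": -0.5},{"gripper": 1,"x": 0,"y": 0,"z": 0,"spin": 0},{"gripper": 1,"x": 0,"y": 0,"z": 0,"spin": 0}]'

```text
time: 7.35
eef_pos: [0.6006, 0.0184, 0.343]
tcp_rot: [0.114, 0.993, 0.0, -0.002]
contact_force: [0.8, 0.4, -0.7]
opening: 0.412
finger_force: 40.1
```

```bash
python3 go.py .442 -.342 .340 77;python3 - <<'E'
from h import *
s=get_state();print(s['opening'],s['finger_force']); save("s1",cam("scene"))
E
```

```text
t 7.3 pos [0.6006 0.0184 0.343 ] yaw 76.9 j6 -1.48 tiltz [-0.004  0.001] F [ 0.8  0.4 -0.7]
spin -0.1 then x 73.5 y -386.9 z 3.0
0.41186389249855887 40.06547570228577
```

View pics/s1.png

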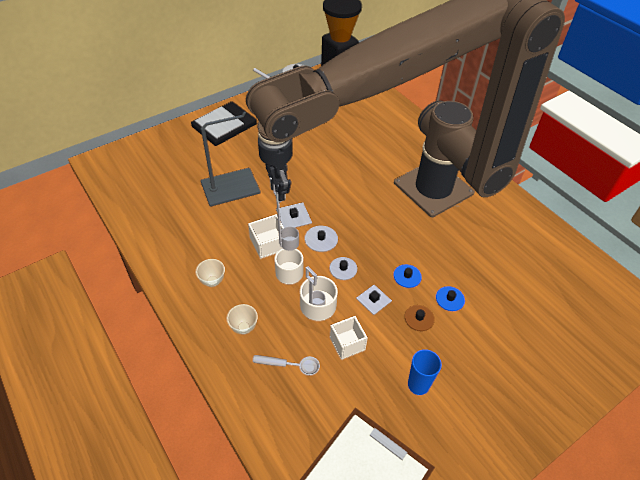

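The dipper hangs straight from the gripper above jar c, with the cup at about (288,238) in the scene view. Now to the front of the hook.

step_arm --commands '[{"gripper": 1,"x": 10,"y": -20,"z": 0,"spin": 0},{"gripper": 1,"x": 10,"y": -40,"z": 0,"spin": 0},{"gripper": 1,"x": 10,"y": -48,"z": 0,"spin": 0},{"gripper": 1,"x": 10,"y": -48,"z": 0,"spin": 0},{"gripper": 1,"x": 10,"y": -48,"z": 0,"spin": 0},{"gripper": 1,"x": 8,"y": -48,"z": 0,"spin": 0},{"gripper": 1,"x": 8,"y": -48,"z": 0,"spin": 0},{"gripper": 1,"x": 8,"y": -40,"z": 0,"spin": 0},{"gripper": 1,"x": 0,"y": -30,"z": 0,"spin": 0},{"gripper": 1,"x": 0,"y": -17,"z": 0,"spin": 0}]'

```text
time: 8.4
eef_pos: [0.4402, -0.3438, 0.3446]
tcp_rot: [0.116, 0.993, 0.0, -0.0]
contact_force: [-0.4, -0.1, -1.8]
opening: 0.42
finger_force: 40.4
```

step_arm --commands '[{"gripper": 1,"x": 0,"y": 0,"z": 10,"spin": 0},{"gripper": 1,"x": 0,"y": 0,"z": 15,"spin": 0},{"gripper": 1,"x": 0,"y": 0,"z": 15,"spin": 0},{"gripper": 1,"x": 0,"y": 0,"z": 15,"spin": 0},{"gripper": 1,"x": 0,"y": 0,"z": 5,"spin": 0},{"gripper": 1,"x": 0,"y": 0,"z": 0,"spin": 0},{"gripper": 1,"x": 0,"y": 0,"z": 0,"spin": 0},{"gripper": 1,"x": 0,"y": 0,"z": 0,"spin": 0},{"gripper": 1,"x": 0,"y": 0,"z": 0,"spin": 0},{"gripper": 1,"x": 0,"y": 0,"z": 0,"spin": 0}]'

```text
time: 9.4
eef_pos: [0.4415, -0.3419, 0.286]
tcp_rot: [0.114, 0.993, -0.0, 0.0]
contact_force: [-0.8, 0.1, -1.3]
opening: 0.413
finger_force: 40.4
```

```bash
python3 go.py .442 -.342 .281 77
python3 - <<'E'
from h import *
c=cam("wrist"); save("w5",c); s=cam("scene"); save("s2",s)
im=np.hstack([c["color"][150:480,120:520],cv2.resize(s["color"][80:280,150:370],(363,330))]); cv2.imwrite("pics/m1.png",im[:,:,::-1])
E
```

```text
t 9.4 pos [ 0.4415 -0.3419  0.286 ] yaw 76.9 j6 -2.18 tiltz [ 0.001 -0.001] F [-0.8  0.1 -1.3]
spin -0.1 then x -0.5 y 0.1 z 5.0
```

View pics/m1.png

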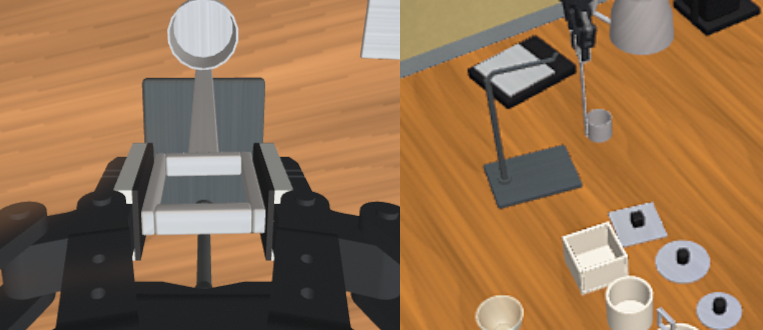

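In the wrist view the eye (centre column about 204) lines up with the hook (column 203). I lower 5 mm and slide the eye over the tip.

step_arm --commands '[{"gripper": 1,"x": 0,"y": 0,"z": 5,"spin": 0},{"gripper": 1,"x": 0,"y": 0,"z": 0,"spin": 0},{"gripper": 1,"x": -8,"y": 0,"z": 0,"spin": 0},{"gripper": 1,"x": -10,"y": 0,"z": 0,"spin": 0},{"gripper": 1,"x": -10,"y": 0,"z": 0,"spin": 0},{"gripper": 1,"x": -10,"y": 0,"z": 0,"spin": 0},{"gripper": 1,"x": -10,"y": 0,"z": 0,"spin": 0},{"gripper": 1,"x": -10,"y": 0,"z": 0,"spin": 0},{"gripper": 1,"x": -7,"y": 0,"z": 0,"spin": 0},{"gripper": 1,"x": 0,"y": 0,"z": 0,"spin": 0}]'

```text
time: 10.5
eef_pos: [0.5054, -0.3566, 0.2801]
tcp_rot: [0.114, 0.993, 0.0, -0.0]
contact_force: [0.0, 0.8, -0.4]
opening: 0.415
finger_force: 40.4
```

```bash
python3 go.py .5686 -.3712 .281 77
python3 - <<'E'
from h import *
c=cam("wrist"); s=cam("scene")
im=np.hstack([c["color"][150:480,120:520],cv2.resize(s["color"][80:280,150:370],(363,330))]); cv2.imwrite("pics/m2.png",im[:,:,::-1])
E
```

```text
t 10.5 pos [ 0.5054 -0.3566  0.2801] yaw 76.9 j6 -2.12 tiltz [-0.  0.] F [ 0.   0.8 -0.4]
spin -0.1 then x -64.8 y 0.0 z -0.9
```

View pics/m2.png

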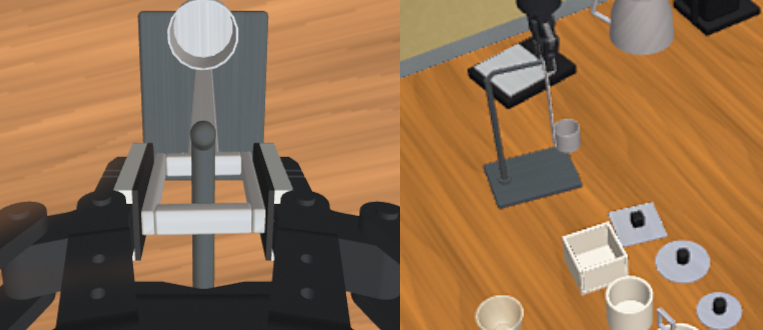

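The eye has passed the tip (ball at (203,135), eye behind it). Advance to the seat, lower, release.

step_arm --commands '[{"gripper": 1,"x": -10,"y": 0,"z": 0,"spin": 0},{"gripper": 1,"x": -13,"y": 0,"z": 0,"spin": 0},{"gripper": 1,"x": -13,"y": 0,"z": 0,"spin": 0},{"gripper": 1,"x": -13,"y": 0,"z": 0,"spin": 0},{"gripper": 1,"x": -11,"y": 0,"z": 0,"spin": 0},{"gripper": 1,"x": -5,"y": 0,"z": 3,"spin": 0},{"gripper": 1,"x": 0,"y": 0,"z": 5,"spin": 0},{"gripper": 1,"x": 0,"y": 0,"z": 4,"spin": 0},{"gripper": 1,"x": 0,"y": 0,"z": 2,"spin": 0},{"gripper": 1,"x": 0,"y": 0,"z": 0,"spin": 0}]'

```text
time: 11.6
eef_pos: [0.5673, -0.371, 0.2656]
tcp_rot: [0.114, 0.993, 0.0, -0.001]
contact_force: [-0.4, 0.2, -1.1]
opening: 0.412
finger_force: 40.4
```

```bash
python3 go.py .5686 -.3712 .264 77
```

```text
t 11.6 pos [ 0.5673 -0.371   0.2656] yaw 76.9 j6 -2.07 tiltz [-0.001  0.001] F [-0.4  0.2 -1.1]
spin -0.1 then x -1.3 y 0.1 z 1.6
```

step_arm --commands '[{"gripper": 1,"x": 0,"y": 0,"z": 2,"spin": 0},{"gripper": 1,"x": 0,"y": 0,"z": 0,"spin": 0},{"gripper": 0,"x": 0,"y": 0,"z": 0,"spin": 0},{"gripper": -0.2,"x": 0,"y": 0,"z": 0,"spin": 0},{"gripper": -0.4,"x": 0,"y": 0,"z": 0,"spin": 0},{"gripper": -0.7,"x": 0,"y": 0,"z": 0,"spin": 0},{"gripper": -1,"x": 0,"y": 0,"z": 0,"spin": 0},{"gripper": -1,"x": 0,"y": 0,"z": -10,"spin": 0},{"gripper": -1,"x": 0,"y": 0,"z": -40,"spin": 0},{"gripper": -1,"x": 0,"y": 0,"z": -40,"spin": 0}]'

```text
time: 12.6
eef_pos: [0.5675, -0.3709, 0.3545]
tcp_rot: [0.114, 0.993, 0.001, -0.001]
contact_force: [0.6, -0.4, -0.6]
opening: 1.002
finger_force: 0.0
```

```bash
python3 go.py .5924 .16 .39 95
python3 - <<'E'
from m import *
c=cam("scene"); P=cloud(c).reshape(-1,3)
s=(np.abs(P[:,0]-.55)<.1)&(np.abs(P[:,1]+.36)<.06)&(P[:,2]>.03)&(P[:,2]<.30); q=P[s]
d=np.array([.974,-.225]); t=(q[:,:2]-[.554,-.368])@d; 
for z in np.arange(.03,.3,.03):
    m=(q[:,2]>=z)&(q[:,2]<z+.03); print(z.round(2),m.sum(),(np.percentile(t[m],[2,25,50,75,98])*1000).round() if m.sum() else "")
E
```

```text
t 12.6 pos [ 0.5675 -0.3709  0.3545] yaw 76.9 j6 -2.07 tiltz [-0.002  0.002] F [ 0.6 -0.4 -0.6]
spin -18.1 then x -71.0 y 526.7 z -35.5
0.03 76 [-23. -10.   5.  54.  61.]
0.06 236 [-29. -17.  -3.  12.  60.]
0.09 74 [-30.  -3.  19.  55.  61.]
0.12 42 [16. 21. 53. 58. 62.]
0.15 49 [16. 20. 54. 58. 62.]
0.18 46 [15. 19. 54. 58. 61.]
0.21 48 [16. 19. 55. 59. 62.]
0.24 75 [11. 17. 20. 55. 61.]
0.27 152 [-70. -37.   3.  19.  51.]
0.3 0
```

step_arm --commands '[{"gripper": -1,"x": 0,"y": 0,"z": -36,"spin": 0},{"gripper": -1,"x": 0,"y": 20,"z": 0,"spin": 0},{"gripper": -1,"x": 0,"y": 45,"z": 0,"spin": 0},{"gripper": -1,"x": 0,"y": 49,"z": 0,"spin": 0},{"gripper": -1,"x": 0,"y": 49,"z": 0,"spin": 0},{"gripper": -1,"x": 0,"y": 49,"z": 0,"spin": 0},{"gripper": -1,"x": 0,"y": 49,"z": 0,"spin": 0},{"gripper": -1,"x": 0,"y": 49,"z": 0,"spin": 0},{"gripper": -1,"x": 0,"y": 49,"z": 0,"spin": 0},{"gripper": -1,"x": 0,"y": 45,"z": 0,"spin": 0}]'

```text
time: 13.65
eef_pos: [0.6595, 0.0253, 0.3901]
tcp_rot: [0.114, 0.994, 0.0, 0.0]
contact_force: [-0.1, 0.6, 0.2]
opening: 0.997
finger_force: 0.0
```

```bash
python3 go.py .56 .16 .33 95.5
```

```text
t 13.7 pos [0.6595 0.0253 0.3901] yaw 76.9 j6 -1.46 tiltz [0. 0.] F [-0.1  0.6  0.2]
spin -18.6 then x 86.1 y 143.6 z 60.1
```

step_arm --commands '[{"gripper": -1,"x": 0,"y": 0,"z": 0,"spin": -6.2},{"gripper": -1,"x": 0,"y": 0,"z": 0,"spin": -6.2},{"gripper": -1,"x": 0,"y": 0,"z": 0,"spin": -6.2},{"gripper": -1,"x": 17,"y": 29,"z": 12,"spin": 0},{"gripper": -1,"x": 17,"y": 29,"z": 12,"spin": 0},{"gripper": -1,"x": 17,"y": 29,"z": 12,"spin": 0},{"gripper": -1,"x": 17,"y": 29,"z": 12,"spin": 0},{"gripper": -1,"x": 17,"y": 27,"z": 12,"spin": 0},{"gripper": -1,"x": 0,"y": 0,"z": 0,"spin": 0},{"gripper": -1,"x": 0,"y": 0,"z": 0,"spin": 0}]'

```text
time: 14.65
eef_pos: [0.5608, 0.1572, 0.3301]
tcp_rot: [-0.049, 0.999, -0.0, -0.0]
contact_force: [0.7, -0.3, 0.5]
opening: 1.002
finger_force: 0.0
```

```bash
cat > eye2.py <<'E'
import sys
from m import *
x,y,zl,zh=map(float,sys.argv[1:5]); c=cam("wrist"); W=cloud(c); save(sys.argv[5],c); col=c["color"].reshape(-1,3).astype(int)
P=W.reshape(-1,3); s=(np.hypot(P[:,0]-x,P[:,1]-y)<.04)&(P[:,2]>zl)&(P[:,2]<zh); q=P[s]; print("n",s.sum(),"z %.4f"%np.median(q[:,2]),fit(q),"mean",q.mean(0).round(4))
E
python3 eye2.py .599 .1605 .176 .19 w6; python3 go.py .5985 .1605 .16 95.5
```

```text
n 628 z 0.1811 rect c=(597.3,162.1) 8.5x35.6 yaw 4.6 | circ (594.0,161.5) d=33.6 mean [0.5968 0.1619 0.1809]
t 14.7 pos [0.5615 0.1566 0.3307] yaw 95.5 j6 -1.57 tiltz [ 0.001 -0.   ] F [-0.  -0.6 -0.3]
spin 0.0 then x -37.2 y 0.4 z 170.7
```

```bash
python3 go.py .5972 .1620 .16 94.8
```

```text
t 14.7 pos [0.5615 0.1566 0.3307] yaw 95.5 j6 -1.57 tiltz [ 0.001 -0.   ] F [-0.  -0.6 -0.3]
spin 0.7 then x -36.0 y 2.4 z 170.7
```

step_arm --commands '[{"gripper": -1,"x": -18,"y": 1.5,"z": 0,"spin": 0.7},{"gripper": -1,"x": -18,"y": 1,"z": 0,"spin": 0},{"gripper": -1,"x": 0,"y": 0,"z": 30,"spin": 0},{"gripper": -1,"x": 0,"y": 0,"z": 40,"spin": 0},{"gripper": -1,"x": 0,"y": 0,"z": 30,"spin": 0},{"gripper": -1,"x": 0,"y": 0,"z": 10,"spin": 0},{"gripper": -1,"x": 0,"y": 0,"z": 0,"spin": 0},{"gripper": -1,"x": 0,"y": 0,"z": 0,"spin": 0},{"gripper": -1,"x": 0,"y": 0,"z": 0,"spin": 0},{"gripper": -1,"x": 0,"y": 0,"z": 0,"spin": 0}]'

```text
time: 15.7
eef_pos: [0.5982, 0.1622, 0.2227]
tcp_rot: [-0.042, 0.999, 0.0, 0.002]
contact_force: [-0.1, -0.1, -0.6]
opening: 1.001
finger_force: 0.0
```

```bash
python3 go.py .5972 .1620 .16 94.8
```

```text
t 15.7 pos [0.5982 0.1622 0.2227] yaw 94.8 j6 -1.55 tiltz [0.004 0.   ] F [-0.1 -0.1 -0.6]
spin -0.0 then x 1.0 y -0.1 z 62.7
```

step_arm --commands '[{"gripper": -1,"x": 1,"y": 0,"z": 30,"spin": 0},{"gripper": -1,"x": 0,"y": 0,"z": 25,"spin": 0},{"gripper": -1,"x": 0,"y": 0,"z": 7,"spin": 0},{"gripper": -1,"x": 0,"y": 0,"z": 0,"spin": 0},{"gripper": -1,"x": 0,"y": 0,"z": 0,"spin": 0},{"gripper": 0.6,"x": 0,"y": 0,"z": 0,"spin": 0},{"gripper": 1,"x": 0,"y": 0,"z": 0,"spin": 0},{"gripper": 1,"x": 0,"y": 0,"z": 0,"spin": 0},{"gripper": 1,"x": 0,"y": 0,"z": 0,"spin": 0},{"gripper": 1,"x": 0,"y": 0,"z": 0,"spin": 0}]'

```text
time: 16.7
eef_pos: [0.5967, 0.1621, 0.1592]
tcp_rot: [-0.042, 0.999, 0.0, 0.001]
contact_force: [1.0, -0.0, 2.6]
opening: 0.414
finger_force: 40.3
```

```bash
python3 go.py .431 -.340 .343 77
```

```text
t 16.7 pos [0.5967 0.1621 0.1592] yaw 94.8 j6 -1.55 tiltz [0.002 0.   ] F [ 1.  -0.   2.6]
spin 17.8 then x 48.5 y -526.5 z -183.8
```

step_arm --commands '[{"gripper": 1,"x": 0,"y": 0,"z": -10,"spin": 0},{"gripper": 1,"x": 0,"y": 0,"z": -25,"spin": 0},{"gripper": 1,"x": 0,"y": 0,"z": -40,"spin": 0},{"gripper": 1,"x": 0,"y": 0,"z": -40,"spin": 0},{"gripper": 1,"x": 0,"y": 0,"z": -40,"spin": 0},{"gripper": 1,"x": 0,"y": 0,"z": -29,"spin": 5},{"gripper": 1,"x": 0,"y": 0,"z": 0,"spin": 7},{"gripper": 1,"x": 0,"y": 0,"z": 0,"spin": 6},{"gripper": 1,"x": 24,"y": -20,"z": 0,"spin": 0},{"gripper": 1,"x": 24,"y": -40,"z": 0,"spin": 0}]'

```text
time: 17.7
eef_pos: [0.5349, 0.1154, 0.3417]
tcp_rot: [0.114, 0.994, 0.0, -0.001]
contact_force: [1.0, -0.3, 0.0]
opening: 0.415
finger_force: 40.4
```

step_arm --commands '[{"gripper": 1,"x": 0,"y": -48,"z": 0,"spin": 0},{"gripper": 1,"x": 0,"y": -48,"z": 0,"spin": 0},{"gripper": 1,"x": 0,"y": -48,"z": 0,"spin": 0},{"gripper": 1,"x": 0,"y": -48,"z": 0,"spin": 0},{"gripper": 1,"x": 0,"y": -48,"z": 0,"spin": 0},{"gripper": 1,"x": 0,"y": -48,"z": 0,"spin": 0},{"gripper": 1,"x": 0,"y": -48,"z": 0,"spin": 0},{"gripper": 1,"x": 0,"y": -48,"z": 0,"spin": 0},{"gripper": 1,"x": 0,"y": -48,"z": 0,"spin": 0},{"gripper": 1,"x": 0,"y": -30,"z": 0,"spin": 0}]'

```text
time: 18.7
eef_pos: [0.4284, -0.3377, 0.3422]
tcp_rot: [0.116, 0.993, -0.0, -0.0]
contact_force: [0.0, 0.1, -1.7]
opening: 0.412
finger_force: 40.5
```

```bash
python3 go.py .431 -.340 .283 77
```

```text
t 18.7 pos [ 0.4284 -0.3377  0.3422] yaw 76.6 j6 -2.19 tiltz [-0.001  0.   ] F [ 0.   0.1 -1.7]
spin -0.4 then x -3.1 y -1.6 z 59.2
```

step_arm --commands '[{"gripper": 1,"x": -2,"y": 0,"z": 20,"spin": 0},{"gripper": 1,"x": 0,"y": 0,"z": 22,"spin": 0},{"gripper": 1,"x": 0,"y": 0,"z": 15,"spin": 0},{"gripper": 1,"x": 0,"y": 0,"z": 4,"spin": 0},{"gripper": 1,"x": 0,"y": 0,"z": 0,"spin": 0},{"gripper": 1,"x": 0,"y": 0,"z": 0,"spin": 0},{"gripper": 1,"x": 0,"y": 0,"z": 0,"spin": 0},{"gripper": 1,"x": 0,"y": 0,"z": 0,"spin": 0},{"gripper": 1,"x": 0,"y": 0,"z": 0,"spin": 0},{"gripper": 1,"x": 0,"y": 0,"z": 0,"spin": 0}]'

```text
time: 19.7
eef_pos: [0.4319, -0.3356, 0.2817]
tcp_rot: [0.115, 0.993, -0.0, 0.0]
contact_force: [-0.5, -0.1, -1.0]
opening: 0.413
finger_force: 40.5
```

```bash
python3 go.py .5394 -.3645 .280 77
python3 - <<'E'
from h import *
c=cam("wrist"); s=cam("scene")
im=np.hstack([c["color"][150:480,120:520],cv2.resize(s["color"][80:280,150:370],(363,330))]); cv2.imwrite("pics/m3.png",im[:,:,::-1])
E
```

```text
t 19.7 pos [ 0.4319 -0.3356  0.2817] yaw 76.8 j6 -2.19 tiltz [ 0. -0.] F [-0.5 -0.1 -1. ]
spin -0.2 then x -111.2 y -4.0 z 1.7
```

View pics/m3.png

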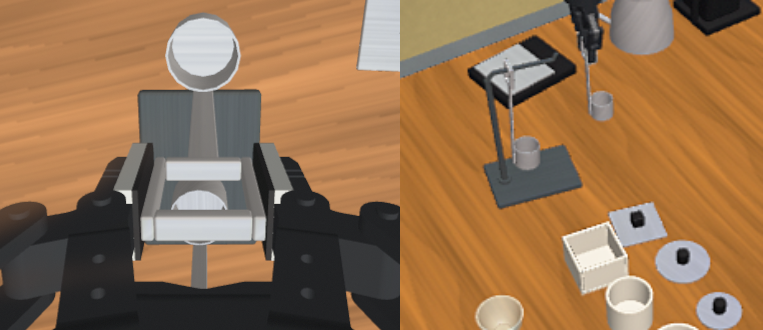

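The large dipper hangs on the hook, with its eye near (508,70) in the crop. Now the medium one, shifted 4 mm in y first.

step_arm --commands '[{"gripper": 1,"x": 0,"y": -4,"z": 1.5,"spin": 0},{"gripper": 1,"x": 0,"y": 0,"z": 0,"spin": 0},{"gripper": 1,"x": -8,"y": 0,"z": 0,"spin": 0},{"gripper": 1,"x": -10,"y": 0,"z": 0,"spin": 0},{"gripper": 1,"x": -12,"y": 0,"z": 0,"spin": 0},{"gripper": 1,"x": -12,"y": 0,"z": 0,"spin": 0},{"gripper": 1,"x": -12,"y": 0,"z": 0,"spin": 0},{"gripper": 1,"x": -12,"y": 0,"z": 0,"spin": 0},{"gripper": 1,"x": -10,"y": 0,"z": 0,"spin": 0},{"gripper": 1,"x": 0,"y": 0,"z": 0,"spin": 0}]'

```text
time: 20.8
eef_pos: [0.5061, -0.3571, 0.2796]
tcp_rot: [0.115, 0.993, 0.0, 0.0]
contact_force: [-0.2, -0.7, -1.3]
opening: 0.415
finger_force: 40.5
```

```bash
python3 go.py .5394 -.3645 .264 77
python3 - <<'E'
from h import *
print(get_state()["wrist_torque"].round(2))
E
```

```text
t 20.8 pos [ 0.5061 -0.3571  0.2796] yaw 76.8 j6 -2.12 tiltz [0. 0.] F [-0.2 -0.7 -1.3]
spin -0.2 then x -34.1 y 0.2 z 15.6
[-0.03  0.02  0.01]
```

step_arm --commands '[{"gripper": 1,"x": -10,"y": 0,"z": 0,"spin": 0},{"gripper": 1,"x": -12,"y": 0,"z": 0,"spin": 0},{"gripper": 1,"x": -10,"y": 0,"z": 0,"spin": 0},{"gripper": 1,"x": 0,"y": 0,"z": 4,"spin": 0},{"gripper": 1,"x": 0,"y": 0,"z": 5,"spin": 0},{"gripper": 1,"x": 0,"y": 0,"z": 5,"spin": 0},{"gripper": 1,"x": 0,"y": 0,"z": 2,"spin": 0},{"gripper": 1,"x": 0,"y": 0,"z": 1,"spin": 0},{"gripper": 1,"x": 0,"y": 0,"z": 0,"spin": 0},{"gripper": 1,"x": 0,"y": 0,"z": 0,"spin": 0}]'

```text
time: 21.8
eef_pos: [0.536, -0.3643, 0.2631]
tcp_rot: [0.115, 0.993, -0.0, 0.0]
contact_force: [-0.8, 0.5, -0.9]
opening: 0.413
finger_force: 40.5
```

step_arm --commands '[{"gripper": 0,"x": 0,"y": 0,"z": 0,"spin": 0},{"gripper": -0.1,"x": 0,"y": 0,"z": 0,"spin": 0},{"gripper": -0.3,"x": 0,"y": 0,"z": 0,"spin": 0},{"gripper": -0.6,"x": 0,"y": 0,"z": 0,"spin": 0},{"gripper": -1,"x": 0,"y": 0,"z": 0,"spin": 0},{"gripper": -1,"x": 0,"y": 0,"z": 0,"spin": 0},{"gripper": -1,"x": 0,"y": 0,"z": -10,"spin": 0},{"gripper": -1,"x": 0,"y": 0,"z": -40,"spin": 0},{"gripper": -1,"x": 0,"y": 0,"z": -40,"spin": 0},{"gripper": -1,"x": 0,"y": 0,"z": -20,"spin": 0}]'

```text
time: 22.8
eef_pos: [0.5368, -0.3648, 0.3789]
tcp_rot: [0.115, 0.993, -0.002, 0.003]
contact_force: [0.3, -0.3, 0.9]
opening: 1.001
finger_force: 0.0
```

```bash
cat > lids.py <<'E'
# top-view relook at lids and jars
from m import *
c=cam("top"); W=cloud(c); P=W.reshape(-1,3); col=c["color"].reshape(-1,3).astype(int); np.savez("lt.npz",P=P,col=col); save("t_l",c)
g=(col.max(1)-col.min(1)<45)
A=dict(np.load("top0.npz")); D=np.abs(c["color"].astype(int)-A["color"].astype(int)).max(-1)
s=((P[:,2]>.030)&(P[:,2]<.042)&(col.max(1)<70)&(P[:,0]>.3)&(P[:,0]<.6)&(abs(P[:,1])<.45)).reshape(480,640).astype(np.uint8)
n,l,st,ce=cv2.connectedComponentsWithStats(s)
for i in range(1,n):
    if st[i,4]<25: continue
    q=P[(l==i).ravel()]; m=q.mean(0); r=(np.hypot(P[:,0]-m[0],P[:,1]-m[1])<.07)&(P[:,2]>.008)&(P[:,2]<.018)
    print("knob",m.round(4),st[i,4],"rim col",np.median(col[r],0)," || plate n",r.sum(),fit(P[r&g]) if (r&g).sum()>50 else "")
E
python3 lids.py; python3 go.py .44 .10 .2
python3 - <<'E'
from h import *
s=cam("scene"); cv2.imwrite("pics/s3.png",cv2.resize(s["color"][80:380,130:530],(800,600))[:,:,::-1])
E
```

```text
knob [ 0.4531 -0.1443  0.0362] 71 rim col [180. 184. 196.]  || plate n 1078 rect c=(460.4,-148.0) 89.3x105.1 yaw -15.4 | circ (455.8,-144.9) d=114.8
knob [0.4444 0.1016 0.0368] 58 rim col [180. 184. 197.]  || plate n 648 rect c=(445.0,102.2) 76.9x76.4 yaw 44.7 | circ (444.6,101.8) d=77.8
knob [0.438  0.2324 0.036 ] 77 rim col [186. 191. 204.]  || plate n 633 rect c=(437.6,233.5) 69.6x69.6 yaw 6.2 | circ (438.9,234.5) d=87.0
knob [ 0.4339 -0.0239  0.0364] 56 rim col [181. 185. 197.]  || plate n 1057 rect c=(433.7,-24.6) 98.0x98.4 yaw 37.0 | circ (433.3,-29.2) d=102.7
knob [0.3725 0.3461 0.0358] 68 rim col [133.  79.  49.]  || plate n 657 
knob [0.3096 0.2236 0.0361] 60 rim col [ 52. 102. 216.]  || plate n 662 
t 22.9 pos [ 0.5373 -0.3653  0.382 ] yaw 76.8 j6 -2.09 tiltz [ 0.009 -0.008] F [ 0.7 -0.5  3.4]
spin -0.0 then x 201.2 y 430.7 z 182.0
```

View pics/s3.png

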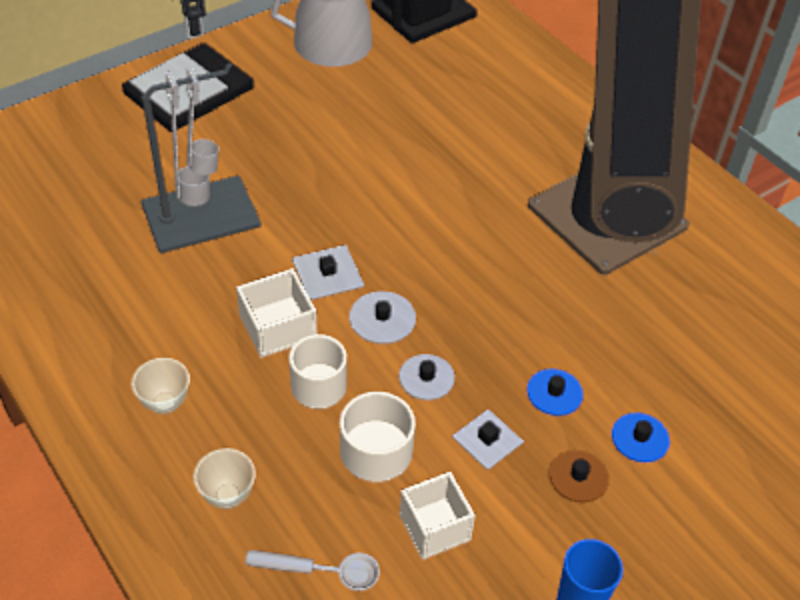

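Both dippers hang nested, the large one nearest the post, and all lids are undisturbed (scene crop). Now a wrist-camera tour of the four jars at constant yaw and matched height.

```bash
cat > wv.py <<'E'
# wv.py jar|lid key x y : measure object from the wrist view; store
import sys,json,os
from m import *
kind,k,x,y=sys.argv[1],sys.argv[2],float(sys.argv[3]),float(sys.argv[4])
s0=get_state(); c=cam("wrist"); P=cloud(c).reshape(-1,3); col=c["color"].reshape(-1,3).astype(int); save("v_%s_%s"%(kind,k),c)
zn=.013 if kind=="lid" else (.07 if k in"ac" else .064); rad=dict(a=.062,b=.075,c=.052,d=.060)[k]
for it in range(3):
    s=(np.hypot(P[:,0]-x,P[:,1]-y)<rad)&(abs(P[:,2]-zn)<.005)&(col.max(1)-col.min(1)<50)
    q=P[s]; z=np.median(q[:,2]); q=q[abs(q[:,2]-z)<.003]
    h=(q[:,:2]*1000).astype(np.float32); (cx,cy),(w,hh),a=cv2.minAreaRect(h)
    hull=cv2.convexHull(h)[:,0]
    if k in"ac":
        cc,r=circ(hull); res=np.abs(np.hypot(*(hull-cc).T)-r); cc,r=circ(hull[res<1.5]); x,y=cc/1000; info="d %.1f"%(2*r)
    else: x,y=cx/1000,cy/1000; info="%.1fx%.1f yaw %.1f"%(w,hh,(a+45)%90-45)
print(kind,k,"t %.1f"%s0["time"],"pos %.4f %.4f z %.4f"%(x,y,z),info,"n",len(q),"tcp",s0["eef_pos"].round(4))
if kind=="lid":
    s=(np.hypot(P[:,0]-x,P[:,1]-y)<.025)&(P[:,2]>.032)&(P[:,2]<.042); print("  knob z %.4f"%np.median(P[s,2]),fit(P[s]))
E
echo ok
```

```text
ok
```

step_arm --commands '[{"gripper": -1,"x": 0,"y": 38,"z": 0,"spin": -3.2},{"gripper": -1,"x": 0,"y": 38,"z": 0,"spin": 0},{"gripper": -1,"x": 0,"y": 38,"z": 0,"spin": 0},{"gripper": -1,"x": 0,"y": 38,"z": 0,"spin": 0},{"gripper": -1,"x": 0,"y": 38,"z": 30,"spin": 0},{"gripper": -1,"x": 3,"y": 38,"z": 30,"spin": 0},{"gripper": -1,"x": 0,"y": 38,"z": 30,"spin": 0},{"gripper": -1,"x": 0,"y": 0,"z": 40,"spin": 0},{"gripper": -1,"x": 0,"y": 0,"z": 40,"spin": 0},{"gripper": -1,"x": 0,"y": 0,"z": 26,"spin": 0}]'

```text
time: 23.9
eef_pos: [0.5789, -0.1006, 0.1715]
tcp_rot: [0.087, 0.996, 0.001, -0.004]
contact_force: [0.6, 0.1, -0.0]
opening: 0.998
finger_force: 0.0
```

step_arm --commands '[{"gripper": -1,"x": 0,"y": 0,"z": 0,"spin": 0},{"gripper": -1,"x": 0,"y": 0,"z": 0,"spin": 0},{"gripper": -1,"x": 0,"y": 0,"z": 0,"spin": 0},{"gripper": -1,"x": 0,"y": 0,"z": 0,"spin": 0},{"gripper": -1,"x": 0,"y": 0,"z": 0,"spin": 0},{"gripper": -1,"x": 0,"y": 0,"z": 0,"spin": 0},{"gripper": -1,"x": 0,"y": 0,"z": 0,"spin": 0},{"gripper": -1,"x": 0,"y": 0,"z": 0,"spin": 0},{"gripper": -1,"x": 0,"y": 0,"z": 0,"spin": 0},{"gripper": -1,"x": 0,"y": 0,"z": 0,"spin": 0}]'

```text
time: 24.9
eef_pos: [0.5815, -0.1022, 0.1768]
tcp_rot: [0.087, 0.996, 0.0, -0.0]
contact_force: [-0.0, -0.7, -0.6]
opening: 0.998
finger_force: 0.0
```

```bash
python3 go.py .58 -.102 .184 80; python3 wv.py jar b .570 -.102
```

```text
t 24.9 pos [ 0.5815 -0.1022  0.1768] yaw 80.0 j6 -1.74 tiltz [-0.  0.] F [-0.  -0.7 -0.6]
spin -0.0 then x 1.5 y -0.1 z -7.2
jar b t 24.9 pos 0.5694 -0.1016 z 0.0641 90.0x90.2 yaw -9.8 n 5215 tcp [ 0.5815 -0.1022  0.1768]
```

step_arm --commands '[{"gripper": -1,"x": 4,"y": 20,"z": -6,"spin": 0},{"gripper": -1,"x": 4,"y": 30,"z": 0,"spin": 0},{"gripper": -1,"x": 4,"y": 30,"z": 0,"spin": 0},{"gripper": -1,"x": 4,"y": 20,"z": 0,"spin": 0},{"gripper": -1,"x": 0,"y": 0,"z": 0,"spin": 0},{"gripper": -1,"x": 0,"y": 0,"z": 0,"spin": 0},{"gripper": -1,"x": 0,"y": 0,"z": 0,"spin": 0},{"gripper": -1,"x": 0,"y": 0,"z": 0,"spin": 0},{"gripper": -1,"x": 0,"y": 0,"z": 0,"spin": 0},{"gripper": -1,"x": 0,"y": 0,"z": 0,"spin": 0}]'

```text
time: 25.95
eef_pos: [0.5832, -0.0015, 0.1828]
tcp_rot: [0.088, 0.996, -0.0, 0.0]
contact_force: [-0.4, -0.1, -0.0]
opening: 1.0
finger_force: 0.0
```

```bash
python3 wv.py jar c .572 .0
```

```text
jar c t 25.9 pos 0.5779 0.0255 z 0.0700 d 79.2 n 3479 tcp [ 0.5832 -0.0015  0.1828]
```

step_arm --commands '[{"gripper": -1,"x": 5,"y": 31,"z": 0,"spin": 0},{"gripper": -1,"x": 5,"y": 31,"z": 0,"spin": 0},{"gripper": -1,"x": 5,"y": 31,"z": 0,"spin": 0},{"gripper": -1,"x": 5,"y": 31,"z": 0,"spin": 0},{"gripper": -1,"x": 5,"y": 31,"z": 0,"spin": 0},{"gripper": -1,"x": 0,"y": 0,"z": 0,"spin": 0},{"gripper": -1,"x": 0,"y": 0,"z": 0,"spin": 0},{"gripper": -1,"x": 0,"y": 0,"z": 0,"spin": 0},{"gripper": -1,"x": 0,"y": 0,"z": 0,"spin": 0},{"gripper": -1,"x": 0,"y": 0,"z": 0,"spin": 0}]'

```text
time: 27.0
eef_pos: [0.5857, 0.1551, 0.1828]
tcp_rot: [0.088, 0.996, -0.0, -0.0]
contact_force: [0.4, 0.7, -0.2]
opening: 0.997
finger_force: 0.0
```

```bash
python3 wv.py jar a .572 .160
```

```text
jar a t 27.0 pos 0.5710 0.1607 z 0.0699 d 99.1 n 4518 tcp [0.5857 0.1551 0.1828]
```

step_arm --commands '[{"gripper": -1,"x": 4,"y": 27,"z": 6,"spin": 0},{"gripper": -1,"x": 4,"y": 27,"z": 0,"spin": 0},{"gripper": -1,"x": 4,"y": 27,"z": 0,"spin": 0},{"gripper": -1,"x": 4,"y": 27,"z": 0,"spin": 0},{"gripper": -1,"x": 4,"y": 29,"z": 0,"spin": 0},{"gripper": -1,"x": 0,"y": 0,"z": 0,"spin": 0},{"gripper": -1,"x": 0,"y": 0,"z": 0,"spin": 0},{"gripper": -1,"x": 0,"y": 0,"z": 0,"spin": 0},{"gripper": -1,"x": 0,"y": 0,"z": 0,"spin": 0},{"gripper": -1,"x": 0,"y": 0,"z": 0,"spin": 0}]'

```text
time: 28.05
eef_pos: [0.5899, 0.2935, 0.1769]
tcp_rot: [0.088, 0.996, -0.0, -0.0]
contact_force: [0.2, -0.1, 0.8]
opening: 0.999
finger_force: 0.0
```

```bash
python3 wv.py jar d .575 .297; python3 go.py .448 .235 .133 80
```

```text
jar d t 28.1 pos 0.5745 0.2998 z 0.0641 70.2x69.9 yaw -10.7 n 4002 tcp [0.5899 0.2935 0.1769]
t 28.1 pos [0.5899 0.2936 0.1769] yaw 79.9 j6 -1.09 tiltz [ 0. -0.] F [-0.4  0.2  0.1]
spin -0.1 then x 129.5 y -82.4 z 43.9
```

step_arm --commands '[{"gripper": -1,"x": 24.5,"y": -18,"z": 6,"spin": 0},{"gripper": -1,"x": 24.5,"y": -18,"z": 10,"spin": 0},{"gripper": -1,"x": 24.5,"y": -18,"z": 12,"spin": 0},{"gripper": -1,"x": 24.5,"y": -18,"z": 12,"spin": 0},{"gripper": -1,"x": 24.5,"y": -18,"z": 11,"spin": 0},{"gripper": -1,"x": 0,"y": 0,"z": 0,"spin": 0},{"gripper": -1,"x": 0,"y": 0,"z": 0,"spin": 0},{"gripper": -1,"x": 0,"y": 0,"z": 0,"spin": 0},{"gripper": -1,"x": 0,"y": 0,"z": 0,"spin": 0},{"gripper": -1,"x": 0,"y": 0,"z": 0,"spin": 0}]'

```text
time: 29.1
eef_pos: [0.4546, 0.2275, 0.1266]
tcp_rot: [0.087, 0.996, 0.0, 0.001]
contact_force: [0.5, -0.6, -0.5]
opening: 0.998
finger_force: 0.0
```

```bash
python3 wv.py lid d .4376 .2335; python3 go.py .438 .234 .031 96
```

```text
lid d t 29.1 pos 0.4372 0.2362 z 0.0133 70.0x69.9 yaw 5.9 n 12279 tcp [0.4546 0.2275 0.1266]
  knob z 0.0370 rect c=(437.2,236.1) 23.3x23.0 yaw 6.2 | circ (437.1,236.1) d=27.9
t 29.1 pos [0.4543 0.2275 0.1263] yaw 80.0 j6 -1.13 tiltz [0.001 0.   ] F [-0.4 -1.  -0.3]
spin -16.0 then x 15.6 y 8.2 z 95.3
```

step_arm --commands '[{"gripper": -1,"x": 0,"y": 0,"z": 0,"spin": -8},{"gripper": -1,"x": 0,"y": 0,"z": 0,"spin": -8},{"gripper": -1,"x": 16,"y": 10,"z": 0,"spin": 0},{"gripper": -1,"x": 0,"y": 0,"z": 25,"spin": 0},{"gripper": -1,"x": 0,"y": 0,"z": 25,"spin": 0},{"gripper": -1,"x": 0,"y": 0,"z": 15,"spin": 0},{"gripper": -1,"x": 0,"y": 0,"z": 0,"spin": 0},{"gripper": -1,"x": 0,"y": 0,"z": 0,"spin": 0},{"gripper": -1,"x": 0,"y": 0,"z": 0,"spin": 0},{"gripper": -1,"x": 0,"y": 0,"z": 0,"spin": 0}]'

```text
time: 30.15
eef_pos: [0.4373, 0.2359, 0.0621]
tcp_rot: [-0.052, 0.999, 0.0, 0.001]
contact_force: [-0.2, 0.3, 0.2]
opening: 1.0
finger_force: 0.0
```

```bash
python3 go.py .4372 .2362 .031 95.9
```

```text
t 30.1 pos [0.4373 0.2359 0.0621] yaw 96.0 j6 -1.38 tiltz [0.002 0.001] F [-0.2  0.3  0.2]
spin 0.1 then x 0.0 y 0.3 z 31.1
```

step_arm --commands '[{"gripper": -1,"x": 0,"y": 0,"z": 15,"spin": 0},{"gripper": -1,"x": 0,"y": 0,"z": 11,"spin": 0},{"gripper": -1,"x": 0,"y": 0,"z": 5,"spin": 0},{"gripper": -1,"x": 0,"y": 0,"z": 0,"spin": 0},{"gripper": 0.5,"x": 0,"y": 0,"z": 0,"spin": 0},{"gripper": 1,"x": 0,"y": 0,"z": 0,"spin": 0},{"gripper": 1,"x": 0,"y": 0,"z": 0,"spin": 0},{"gripper": 1,"x": 0,"y": 0,"z": 0,"spin": 0},{"gripper": 1,"x": 0,"y": 0,"z": 0,"spin": 0},{"gripper": 1,"x": 0,"y": 0,"z": 0,"spin": 0}]' --force 60

```text
time: 31.15
eef_pos: [0.437, 0.2356, 0.0304]
tcp_rot: [-0.052, 0.999, 0.0, 0.001]
contact_force: [0.2, -0.0, 2.2]
opening: 0.252
finger_force: 60.4
```

```bash
python3 go.py .4372 .2362 .031 95.9
```

```text
t 31.1 pos [0.437  0.2356 0.0304] yaw 96.0 j6 -1.39 tiltz [0.001 0.   ] F [ 0.2 -0.   2.2]
spin 0.1 then x -0.3 y 0.6 z -0.6
```

step_arm --commands '[{"gripper": 1,"x": 0,"y": 0,"z": -8,"spin": 0},{"gripper": 1,"x": 0,"y": 0,"z": -20,"spin": 0},{"gripper": 1,"x": 0,"y": 0,"z": -30,"spin": 0},{"gripper": 1,"x": 0,"y": 0,"z": -30,"spin": 0},{"gripper": 1,"x": 0,"y": 0,"z": -15,"spin": 4},{"gripper": 1,"x": 0,"y": 0,"z": 0,"spin": 6.3},{"gripper": 1,"x": 0,"y": 0,"z": 0,"spin": 6.3},{"gripper": 1,"x": 0,"y": 0,"z": 0,"spin": 0},{"gripper": 1,"x": 0,"y": 0,"z": 0,"spin": 0},{"gripper": 1,"x": 0,"y": 0,"z": 0,"spin": 0}]'

```text
time: 32.15
eef_pos: [0.4362, 0.2354, 0.1326]
tcp_rot: [0.092, 0.996, -0.0, -0.0]
contact_force: [-0.6, 0.4, -0.5]
opening: 0.255
finger_force: 59.9
```

```bash
python3 go.py .5745 .2998 .130 79.3
python3 - <<'E'
from h import *
s=get_state();print(s['opening'],s['finger_force'])
E
```

```text
t 32.1 pos [0.4362 0.2354 0.1326] yaw 79.5 j6 -1.10 tiltz [-0.001 -0.   ] F [-0.6  0.4 -0.5]
spin 0.2 then x -123.9 y 89.0 z 2.6
0.2554972755328332 59.876976013183594
```

step_arm --commands '[{"gripper": 1,"x": -20,"y": 15,"z": 0,"spin": 0.2},{"gripper": 1,"x": -30,"y": 22,"z": 0,"spin": 0},{"gripper": 1,"x": -34,"y": 24,"z": 0,"spin": 0},{"gripper": 1,"x": -27,"y": 18,"z": 0,"spin": 0},{"gripper": 1,"x": -13,"y": 10,"z": 10,"spin": 0},{"gripper": 1,"x": 0,"y": 0,"z": 10,"spin": 0},{"gripper": 1,"x": 0,"y": 0,"z": 0,"spin": 0},{"gripper": 1,"x": 0,"y": 0,"z": 0,"spin": 0},{"gripper": 1,"x": 0,"y": 0,"z": 0,"spin": 0},{"gripper": 1,"x": 0,"y": 0,"z": 0,"spin": 0}]'

```text
time: 33.15
eef_pos: [0.5747, 0.2996, 0.1136]
tcp_rot: [0.094, 0.996, 0.0, 0.0]
contact_force: [-0.1, -0.9, -1.9]
opening: 0.255
finger_force: 59.9
```

```bash
python3 go.py .5745 .2996 .0865 79.3
cat > edge.py <<'E'
# edge.py k x y ztop : measure held lid's plate vs jar in wrist view
import sys
from m import *
k=sys.argv[1]; x,y=float(sys.argv[2]),float(sys.argv[3]); c=cam("wrist"); save("e_"+k,c); P=cloud(c).reshape(-1,3); s0=get_state(); zt=s0["eef_pos"][2]-.0174
s=(np.hypot(P[:,0]-x,P[:,1]-y)<.075)&(abs(P[:,2]-zt)<.004); q=P[s]; print("held plate z %.4f"%np.median(q[:,2]),fit(q),len(q))
E
python3 edge.py d .5745 .2998
```

```text
t 33.1 pos [0.5747 0.2996 0.1136] yaw 79.2 j6 -1.06 tiltz [0.001 0.   ] F [-0.1 -0.9 -1.9]
spin -0.1 then x 0.2 y -0.0 z 27.1
held plate z 0.0964 rect c=(575.4,299.0) 70.3x70.8 yaw -10.7 | circ (568.5,300.6) d=82.4 16953
```

step_arm --commands '[{"gripper": 1,"x": 0.5,"y": 0.4,"z": 6,"spin": 0},{"gripper": 1,"x": 0,"y": 0,"z": 6,"spin": 0},{"gripper": 1,"x": 0,"y": 0,"z": 4,"spin": 0},{"gripper": 1,"x": 0,"y": 0,"z": 3,"spin": 0},{"gripper": 1,"x": 0,"y": 0,"z": 3,"spin": 0},{"gripper": 1,"x": 0,"y": 0,"z": 2,"spin": 0},{"gripper": 1,"x": 0,"y": 0,"z": 1,"spin": 0},{"gripper": 1,"x": 0,"y": 0,"z": 1,"spin": 0},{"gripper": 1,"x": 0,"y": 0,"z": 0,"spin": 0},{"gripper": 1,"x": 0,"y": 0,"z": 0,"spin": 0}]'

```text
time: 34.2
eef_pos: [0.5746, 0.3002, 0.087]
tcp_rot: [0.094, 0.996, 0.0, 0.0]
contact_force: [-0.1, -0.1, -1.5]
opening: 0.253
finger_force: 59.9
```

```bash
python3 go.py .5745 .2998 .0865 79.3
```

```text
t 34.2 pos [0.5746 0.3002 0.087 ] yaw 79.2 j6 -1.06 tiltz [0. 0.] F [-0.1 -0.1 -1.5]
spin -0.1 then x 0.0 y -0.4 z 0.5
```

step_arm --commands '[{"gripper": 1,"x": 0,"y": 0,"z": 1,"spin": 0},{"gripper": 1,"x": 0,"y": 0,"z": 0,"spin": 0},{"gripper": 0,"x": 0,"y": 0,"z": 0,"spin": 0},{"gripper": -0.5,"x": 0,"y": 0,"z": 0,"spin": 0},{"gripper": -1,"x": 0,"y": 0,"z": 0,"spin": 0},{"gripper": -1,"x": 0,"y": 0,"z": -20,"spin": 0},{"gripper": -1,"x": 0,"y": 0,"z": -40,"spin": 0},{"gripper": -1,"x": 0,"y": 0,"z": -41,"spin": 0},{"gripper": -1,"x": 0,"y": 0,"z": 0,"spin": -0.7},{"gripper": -1,"x": 0,"y": 0,"z": 0,"spin": 0}]'

```text
time: 35.2
eef_pos: [0.5753, 0.3004, 0.1886]
tcp_rot: [0.088, 0.996, 0.001, 0.002]
contact_force: [-0.0, 0.2, -1.1]
opening: 1.0
finger_force: 0.0
```

```bash
sed -i 's/zn=.013 if kind=="lid" else (.07 if k in"ac" else .064)/zn=.013 if kind=="lid" else (.07 if k in"ac" else .064)+.005*(kind=="on")/' wv.py; python3 wv.py on d .5745 .2998; python3 go.py .45 .075 .1258 80
```

```text
on d t 35.2 pos 0.5754 0.2998 z 0.0693 69.9x70.2 yaw -11.0 n 11029 tcp [0.5753 0.3004 0.1886]
t 35.2 pos [0.5742 0.3    0.1865] yaw 79.9 j6 -1.07 tiltz [-0. -0.] F [-0.8 -0.8 -0.5]
spin -0.1 then x 83.3 y -243.2 z 60.7
```

step_arm --commands '[{"gripper": -1,"x": 14,"y": -40,"z": 8,"spin": 0},{"gripper": -1,"x": 14,"y": -40,"z": 10,"spin": 0},{"gripper": -1,"x": 14,"y": -41,"z": 10,"spin": 0},{"gripper": -1,"x": 14,"y": -41,"z": 11,"spin": 0},{"gripper": -1,"x": 14,"y": -41,"z": 11,"spin": 0},{"gripper": -1,"x": 14,"y": -40,"z": 11,"spin": 0},{"gripper": -1,"x": 0,"y": 0,"z": 0,"spin": 0},{"gripper": -1,"x": 0,"y": 0,"z": 0,"spin": 0},{"gripper": -1,"x": 0,"y": 0,"z": 0,"spin": 0},{"gripper": -1,"x": 0,"y": 0,"z": 0,"spin": 0}]'

```text
time: 36.25
eef_pos: [0.4498, 0.0764, 0.126]
tcp_rot: [0.088, 0.996, 0.0, 0.0]
contact_force: [-0.4, 0.4, 1.3]
opening: 1.002
finger_force: 0.0
```

```bash
python3 wv.py lid c .4446 .1018; python3 go.py .4446 .1018 .031 80
```

```text
lid c t 36.2 pos 0.4441 0.1041 z 0.0133 d 79.1 n 12445 tcp [0.4498 0.0764 0.126 ]
  knob z 0.0371 rect c=(444.0,103.9) 22.7x23.2 yaw 8.1 | circ (444.1,103.9) d=23.5
t 36.3 pos [0.4498 0.0765 0.1261] yaw 80.0 j6 -1.45 tiltz [0.001 0.   ] F [ 0.2 -0.8  0.1]
spin -0.0 then x 9.5 y 24.0 z 95.1
```

step_arm --commands '[{"gripper": -1,"x": 10.4,"y": 26,"z": 0,"spin": 0},{"gripper": -1,"x": 0,"y": 0,"z": 25,"spin": 0},{"gripper": -1,"x": 0,"y": 0,"z": 25,"spin": 0},{"gripper": -1,"x": 0,"y": 0,"z": 15,"spin": 0},{"gripper": -1,"x": 0,"y": 0,"z": 0,"spin": 0},{"gripper": -1,"x": 0,"y": 0,"z": 0,"spin": 0},{"gripper": -1,"x": 0,"y": 0,"z": 15,"spin": 0},{"gripper": -1,"x": 0,"y": 0,"z": 10,"spin": 0},{"gripper": -1,"x": 0,"y": 0,"z": 5,"spin": 0},{"gripper": -1,"x": 0,"y": 0,"z": 0,"spin": 0}]'

```text
time: 37.3
eef_pos: [0.4432, 0.1032, 0.0305]
tcp_rot: [0.088, 0.996, -0.0, -0.0]
contact_force: [0.2, -0.7, -0.2]
opening: 0.997
finger_force: 0.0
```

```bash
python3 go.py .4441 .1040 .031 80
```

```text
t 37.3 pos [0.4432 0.1032 0.0305] yaw 79.9 j6 -1.39 tiltz [-0.001  0.   ] F [ 0.2 -0.7 -0.2]
spin -0.1 then x -0.8 y 1.0 z -0.5
```

step_arm --commands '[{"gripper": -1,"x": 0,"y": 0,"z": 0,"spin": 0},{"gripper": 0.5,"x": 0,"y": 0,"z": 0,"spin": 0},{"gripper": 1,"x": 0,"y": 0,"z": 0,"spin": 0},{"gripper": 1,"x": 0,"y": 0,"z": 0,"spin": 0},{"gripper": 1,"x": 0,"y": 0,"z": 0,"spin": 0},{"gripper": 1,"x": 0,"y": 0,"z": 0,"spin": 0},{"gripper": 1,"x": 0,"y": 0,"z": 0,"spin": 0},{"gripper": 1,"x": 0,"y": 0,"z": 0,"spin": 0},{"gripper": 1,"x": 0,"y": 0,"z": 0,"spin": 0},{"gripper": 1,"x": 0,"y": 0,"z": 0,"spin": 0}]' --force 60

```text
time: 38.3
eef_pos: [0.4439, 0.1031, 0.0313]
tcp_rot: [0.088, 0.996, 0.0, 0.0]
contact_force: [-0.2, 0.8, 5.4]
opening: 0.261
finger_force: 59.1
```

```bash
python3 go.py .5779 .0255 .120 80
```

```text
t 38.3 pos [0.4439 0.1031 0.0313] yaw 79.9 j6 -1.39 tiltz [0.001 0.   ] F [-0.2  0.8  5.4]
spin -0.1 then x -145.5 y -53.2 z -88.7
```

step_arm --commands '[{"gripper": 1,"x": 0,"y": 0,"z": -10,"spin": 0},{"gripper": 1,"x": 0,"y": 0,"z": -25,"spin": 0},{"gripper": 1,"x": 0,"y": 0,"z": -30,"spin": 0},{"gripper": 1,"x": 0,"y": 0,"z": -24,"spin": 0},{"gripper": 1,"x": -25,"y": -9,"z": 0,"spin": 0},{"gripper": 1,"x": -35,"y": -13,"z": 0,"spin": 0},{"gripper": 1,"x": -40,"y": -15,"z": 0,"spin": 0},{"gripper": 1,"x": -30,"y": -11,"z": 0,"spin": 0},{"gripper": 1,"x": -15.5,"y": -5,"z": 0,"spin": 0},{"gripper": 1,"x": 0,"y": 0,"z": 0,"spin": 0}]'

```text
time: 39.3
eef_pos: [0.5785, 0.0241, 0.1196]
tcp_rot: [0.089, 0.996, -0.0, 0.0]
contact_force: [-0.8, 1.3, -0.3]
opening: 0.255
finger_force: 58.9
```

step_arm --commands '[{"gripper": 1,"x": 0,"y": 0,"z": 0,"spin": 0},{"gripper": 1,"x": 0,"y": 0,"z": 0,"spin": 0},{"gripper": 1,"x": 0,"y": 0,"z": 0,"spin": 0},{"gripper": 1,"x": 0,"y": 0,"z": 0,"spin": 0},{"gripper": 1,"x": 0,"y": 0,"z": 0,"spin": 0},{"gripper": 1,"x": 0,"y": 0,"z": 0,"spin": 0},{"gripper": 1,"x": 0,"y": 0,"z": 0,"spin": 0},{"gripper": 1,"x": 0,"y": 0,"z": 0,"spin": 0},{"gripper": 1,"x": 0,"y": 0,"z": 0,"spin": 0},{"gripper": 1,"x": 0,"y": 0,"z": 0,"spin": 0}]'

```text
time: 40.3
eef_pos: [0.5773, 0.0254, 0.1198]
tcp_rot: [0.088, 0.996, 0.0, -0.0]
contact_force: [0.4, 0.4, -1.7]
opening: 0.254
finger_force: 58.9
```

```bash
python3 go.py .5779 .0255 .0929 80;  sed -i 's/<.075)/<float(sys.argv[4]))/' edge.py; python3 edge.py c .5779 .0255 .05
```

```text
t 40.3 pos [0.5773 0.0254 0.1198] yaw 79.9 j6 -1.53 tiltz [-0.  0.] F [ 0.4  0.4 -1.7]
spin -0.1 then x -0.5 y 0.2 z 26.9
held plate z 0.1017 rect c=(575.3,25.4) 76.1x75.6 yaw 34.5 | circ (577.7,24.8) d=79.5 18765
```

step_arm --commands '[{"gripper": 1,"x": 0,"y": 0.4,"z": 8,"spin": 0},{"gripper": 1,"x": 0,"y": 0,"z": 6,"spin": 0},{"gripper": 1,"x": 0,"y": 0,"z": 3,"spin": 0},{"gripper": 1,"x": 0,"y": 0,"z": 3,"spin": 0},{"gripper": 1,"x": 0,"y": 0,"z": 3,"spin": 0},{"gripper": 1,"x": 0,"y": 0,"z": 2,"spin": 0},{"gripper": 1,"x": 0,"y": 0,"z": 1,"spin": 0},{"gripper": 1,"x": 0,"y": 0,"z": 0.5,"spin": 0},{"gripper": 1,"x": 0,"y": 0,"z": 0,"spin": 0},{"gripper": 1,"x": 0,"y": 0,"z": 0,"spin": 0}]'

```text
time: 41.35
eef_pos: [0.5775, 0.0258, 0.0935]
tcp_rot: [0.088, 0.996, 0.0, 0.0]
contact_force: [0.5, -0.7, -0.4]
opening: 0.253
finger_force: 58.9
```

```bash
python3 go.py .5779 .0255 .0929 80
```

```text
t 41.4 pos [0.5775 0.0258 0.0935] yaw 79.9 j6 -1.52 tiltz [ 0. -0.] F [ 0.5 -0.7 -0.4]
spin -0.1 then x -0.4 y -0.2 z 0.6
```

step_arm --commands '[{"gripper": 1,"x": 0,"y": 0,"z": 1,"spin": 0},{"gripper": 1,"x": 0,"y": 0,"z": 0,"spin": 0},{"gripper": 0,"x": 0,"y": 0,"z": 0,"spin": 0},{"gripper": -0.5,"x": 0,"y": 0,"z": 0,"spin": 0},{"gripper": -1,"x": 0,"y": 0,"z": 0,"spin": 0},{"gripper": -1,"x": 0,"y": 0,"z": -20,"spin": 0},{"gripper": -1,"x": 0,"y": 0,"z": -40,"spin": 0},{"gripper": -1,"x": 0,"y": 0,"z": -37,"spin": 0},{"gripper": -1,"x": 0,"y": 0,"z": 0,"spin": 0},{"gripper": -1,"x": 0,"y": 0,"z": 0,"spin": 0}]'

```text
time: 42.35
eef_pos: [0.578, 0.0257, 0.1904]
tcp_rot: [0.088, 0.996, -0.0, 0.001]
contact_force: [1.0, 0.6, -0.5]
opening: 1.003
finger_force: 0.0
```

```bash
python3 wv.py on c .5779 .0255; python3 lids.py | cut -c1-80; python3 go.py .4485 -.03 .1258 80
```

```text
on c t 42.4 pos 0.5782 0.0252 z 0.0753 d 79.3 n 11862 tcp [0.578  0.0257 0.1904]
knob [ 0.453  -0.1448  0.0368] 69 rim col [183. 187. 199.]  || plate n 1073 rect
knob [0.3724 0.3459 0.0362] 67 rim col [135.  81.  50.]  || plate n 664 
knob [0.3093 0.2236 0.0364] 57 rim col [ 53. 104. 219.]  || plate n 664 
t 42.5 pos [0.5764 0.0259 0.1876] yaw 79.9 j6 -1.52 tiltz [-0.003  0.   ] F [-0.6  0.7 -0.4]
spin -0.1 then x 116.3 y -77.2 z 61.8
```

step_arm --commands '[{"gripper": -1,"x": 29,"y": -19,"z": 14,"spin": 0},{"gripper": -1,"x": 29,"y": -19,"z": 16,"spin": 0},{"gripper": -1,"x": 29,"y": -19,"z": 16,"spin": 0},{"gripper": -1,"x": 30,"y": -19.5,"z": 17,"spin": 0},{"gripper": -1,"x": 0,"y": 0,"z": 0,"spin": 0},{"gripper": -1,"x": 0,"y": 0,"z": 0,"spin": 0},{"gripper": -1,"x": 0,"y": 0,"z": 0,"spin": 0},{"gripper": -1,"x": 0,"y": 0,"z": 0,"spin": 0},{"gripper": -1,"x": 0,"y": 0,"z": 0,"spin": 0},{"gripper": -1,"x": 0,"y": 0,"z": 0,"spin": 0}]'

```text
time: 43.45
eef_pos: [0.4495, -0.0289, 0.1268]
tcp_rot: [0.088, 0.996, -0.0, 0.0]
contact_force: [-0.2, 0.1, 0.0]
opening: 1.003
finger_force: 0.0
```

```bash
python3 wv.py lid a .4339 -.0242; python3 go.py .4339 -.0242 .031 80
```

```text
lid a t 43.5 pos 0.4336 -0.0221 z 0.0133 d 99.2 n 20927 tcp [ 0.4495 -0.0289  0.1268]
  knob z 0.0371 rect c=(433.3,-22.1) 22.9x22.9 yaw -10.5 | circ (433.5,-22.2) d=23.4
t 43.5 pos [ 0.4493 -0.0289  0.1266] yaw 79.9 j6 -1.68 tiltz [ 0.001 -0.   ] F [ 1.1 -0.4 -0.1]
spin -0.1 then x 16.0 y 1.9 z 95.6
```

step_arm --commands '[{"gripper": -1,"x": 16.5,"y": 4,"z": 0,"spin": 0},{"gripper": -1,"x": 0,"y": 0,"z": 25,"spin": 0},{"gripper": -1,"x": 0,"y": 0,"z": 25,"spin": 0},{"gripper": -1,"x": 0,"y": 0,"z": 15,"spin": 0},{"gripper": -1,"x": 0,"y": 0,"z": 0,"spin": 0},{"gripper": -1,"x": 0,"y": 0,"z": 0,"spin": 0},{"gripper": -1,"x": 0,"y": 0,"z": 15,"spin": 0},{"gripper": -1,"x": 0,"y": 0,"z": 10,"spin": 0},{"gripper": -1,"x": 0,"y": 0,"z": 5.5,"spin": 0},{"gripper": -1,"x": 0,"y": 0,"z": 0,"spin": 0}]'

```text
time: 44.5
eef_pos: [0.4329, -0.022, 0.0305]
tcp_rot: [0.088, 0.996, 0.0, -0.001]
contact_force: [-0.9, -1.3, 0.4]
opening: 1.004
finger_force: 0.0
```

```bash
python3 go.py .4336 -.0222 .031 80
```

```text
t 44.5 pos [ 0.4329 -0.022   0.0305] yaw 79.9 j6 -1.68 tiltz [-0.001  0.   ] F [-0.9 -1.3  0.4]
spin -0.1 then x -0.7 y -0.0 z -0.5
```

step_arm --commands '[{"gripper": -1,"x": 0,"y": 0,"z": 0,"spin": 0},{"gripper": 0.5,"x": 0,"y": 0,"z": 0,"spin": 0},{"gripper": 1,"x": 0,"y": 0,"z": 0,"spin": 0},{"gripper": 1,"x": 0,"y": 0,"z": 0,"spin": 0},{"gripper": 1,"x": 0,"y": 0,"z": 0,"spin": 0},{"gripper": 1,"x": 0,"y": 0,"z": 0,"spin": 0},{"gripper": 1,"x": 0,"y": 0,"z": 0,"spin": 0},{"gripper": 1,"x": 0,"y": 0,"z": 0,"spin": 0},{"gripper": 1,"x": 0,"y": 0,"z": 0,"spin": 0},{"gripper": 1,"x": 0,"y": 0,"z": 0,"spin": 0}]' --force 60

```text
time: 45.5
eef_pos: [0.4336, -0.0222, 0.0313]
tcp_rot: [0.088, 0.996, -0.0, 0.0]
contact_force: [-0.4, -0.0, 5.0]
opening: 0.26
finger_force: 59.2
```

```bash
python3 go.py .5710 .1607 .120 80
```

```text
t 45.5 pos [ 0.4336 -0.0222  0.0313] yaw 79.9 j6 -1.68 tiltz [ 0.001 -0.   ] F [-0.4 -0.   5. ]
spin -0.1 then x -103.6 y 204.0 z -88.7
```

step_arm --commands '[{"gripper": 1,"x": 0,"y": 0,"z": -10,"spin": 0},{"gripper": 1,"x": 0,"y": 0,"z": -25,"spin": 0},{"gripper": 1,"x": 0,"y": 0,"z": -35,"spin": 0},{"gripper": 1,"x": 0,"y": 0,"z": -34,"spin": 0},{"gripper": 1,"x": -15,"y": 30,"z": 0,"spin": 0},{"gripper": 1,"x": -21,"y": 42,"z": 0,"spin": 0},{"gripper": 1,"x": -22,"y": 43,"z": 0,"spin": 0},{"gripper": 1,"x": -21,"y": 42,"z": 0,"spin": 0},{"gripper": 1,"x": -16,"y": 31,"z": 0,"spin": 0},{"gripper": 1,"x": -8.5,"y": 16,"z": 0,"spin": 0}]'

```text
time: 46.5
eef_pos: [0.5717, 0.1629, 0.1344]
tcp_rot: [0.087, 0.996, 0.0, -0.0]
contact_force: [0.0, -0.9, -1.2]
opening: 0.254
finger_force: 59.2
```

step_arm --commands '[{"gripper": 1,"x": 0,"y": 0,"z": 8,"spin": 0},{"gripper": 1,"x": 0,"y": 0,"z": 7,"spin": 0},{"gripper": 1,"x": 0,"y": 0,"z": 0,"spin": 0},{"gripper": 1,"x": 0,"y": 0,"z": 0,"spin": 0},{"gripper": 1,"x": 0,"y": 0,"z": 0,"spin": 0},{"gripper": 1,"x": 0,"y": 0,"z": 0,"spin": 0},{"gripper": 1,"x": 0,"y": 0,"z": 0,"spin": 0},{"gripper": 1,"x": 0,"y": 0,"z": 0,"spin": 0},{"gripper": 1,"x": 0,"y": 0,"z": 0,"spin": 0},{"gripper": 1,"x": 0,"y": 0,"z": 0,"spin": 0}]'

```text
time: 47.5
eef_pos: [0.571, 0.1605, 0.1199]
tcp_rot: [0.088, 0.996, 0.0, 0.0]
contact_force: [0.2, 0.4, -2.2]
opening: 0.253
finger_force: 59.1
```

```bash
python3 go.py .5710 .1607 .0929 80; python3 edge.py a .5710 .1607 .06
```

```text
t 47.5 pos [0.571  0.1605 0.1199] yaw 79.9 j6 -1.29 tiltz [0. 0.] F [ 0.2  0.4 -2.2]
spin -0.1 then x 0.1 y 0.2 z 27.0
held plate z 0.1018 rect c=(568.7,160.4) 95.8x95.9 yaw 35.5 | circ (571.3,160.0) d=99.6 33582
```

Aligned within 1 mm, so I lower it.

step_arm --commands '[{"gripper": 1,"x": 0,"y": 0.4,"z": 8,"spin": 0},{"gripper": 1,"x": 0,"y": 0,"z": 6,"spin": 0},{"gripper": 1,"x": 0,"y": 0,"z": 3,"spin": 0},{"gripper": 1,"x": 0,"y": 0,"z": 3,"spin": 0},{"gripper": 1,"x": 0,"y": 0,"z": 3,"spin": 0},{"gripper": 1,"x": 0,"y": 0,"z": 2,"spin": 0},{"gripper": 1,"x": 0,"y": 0,"z": 1,"spin": 0},{"gripper": 1,"x": 0,"y": 0,"z": 0.5,"spin": 0},{"gripper": 1,"x": 0,"y": 0,"z": 0,"spin": 0},{"gripper": 1,"x": 0,"y": 0,"z": 0,"spin": 0}]'

```text
time: 48.55
eef_pos: [0.5712, 0.1609, 0.0935]
tcp_rot: [0.088, 0.996, 0.0, 0.0]
contact_force: [-0.5, 0.0, -1.8]
opening: 0.253
finger_force: 59.2
```

```bash
python3 go.py .5710 .1607 .0929 80
```

```text
t 48.5 pos [0.5712 0.1609 0.0935] yaw 79.9 j6 -1.29 tiltz [0. 0.] F [-0.5  0.  -1.8]
spin -0.1 then x 0.2 y -0.2 z 0.6
```

step_arm --commands '[{"gripper": 1,"x": 0,"y": 0,"z": 1,"spin": 0},{"gripper": 1,"x": 0,"y": 0,"z": 0,"spin": 0},{"gripper": 0,"x": 0,"y": 0,"z": 0,"spin": 0},{"gripper": -0.5,"x": 0,"y": 0,"z": 0,"spin": 0},{"gripper": -1,"x": 0,"y": 0,"z": 0,"spin": 0},{"gripper": -1,"x": 0,"y": 0,"z": -20,"spin": 0},{"gripper": -1,"x": 0,"y": 0,"z": -40,"spin": 0},{"gripper": -1,"x": 0,"y": 0,"z": -37,"spin": 0},{"gripper": -1,"x": 0,"y": 0,"z": 0,"spin": 0},{"gripper": -1,"x": 0,"y": 0,"z": 0,"spin": 0}]'

```text
time: 49.55
eef_pos: [0.5717, 0.161, 0.1905]
tcp_rot: [0.088, 0.996, 0.0, 0.001]
contact_force: [-0.2, 0.7, 0.7]
opening: 1.002
finger_force: 0.0
```

```bash
python3 wv.py on a .5710 .1607; python3 lids.py | cut -c1-80; python3 go.py .465 -.146 .1258 80
```

```text
on a t 49.5 pos 0.5716 0.1605 z 0.0753 d 99.3 n 19526 tcp [0.5717 0.161  0.1905]
knob [ 0.4533 -0.1445  0.036 ] 71 rim col [184. 188. 201.]  || plate n 1086 rect
knob [0.3724 0.3461 0.0356] 68 rim col [136.  81.  50.]  || plate n 666 
t 49.6 pos [0.5701 0.1608 0.1876] yaw 79.9 j6 -1.29 tiltz [-0.003 -0.   ] F [ 0.1 -1.3 -0.2]
spin -0.1 then x 50.2 y -320.4 z 61.8
```

step_arm --commands '[{"gripper": -1,"x": 6,"y": -40,"z": 0,"spin": 0},{"gripper": -1,"x": 6,"y": -40,"z": 0,"spin": 0},{"gripper": -1,"x": 6,"y": -40,"z": 5,"spin": 0},{"gripper": -1,"x": 6,"y": -40,"z": 5,"spin": 0},{"gripper": -1,"x": 6,"y": -40,"z": 10,"spin": 0},{"gripper": -1,"x": 7,"y": -40,"z": 14,"spin": 0},{"gripper": -1,"x": 7,"y": -40,"z": 14,"spin": 0},{"gripper": -1,"x": 7,"y": -41,"z": 14,"spin": 0},{"gripper": -1,"x": 0,"y": 0,"z": 0,"spin": 0},{"gripper": -1,"x": 0,"y": 0,"z": 0,"spin": 0}]'

```text
time: 50.65
eef_pos: [0.4629, -0.1462, 0.1253]
tcp_rot: [0.09, 0.996, 0.001, -0.002]
contact_force: [0.9, -0.5, 0.6]
opening: 1.002
finger_force: 0.0
```

step_arm --commands '[{"gripper": -1,"x": 0,"y": 0,"z": 0,"spin": 0},{"gripper": -1,"x": 0,"y": 0,"z": 0,"spin": 0},{"gripper": -1,"x": 0,"y": 0,"z": 0,"spin": 0},{"gripper": -1,"x": 0,"y": 0,"z": 0,"spin": 0},{"gripper": -1,"x": 0,"y": 0,"z": 0,"spin": 0},{"gripper": -1,"x": 0,"y": 0,"z": 0,"spin": 0},{"gripper": -1,"x": 0,"y": 0,"z": 0,"spin": 0},{"gripper": -1,"x": 0,"y": 0,"z": 0,"spin": 0},{"gripper": -1,"x": 0,"y": 0,"z": 0,"spin": 0},{"gripper": -1,"x": 0,"y": 0,"z": 0,"spin": 0}]'

```text
time: 51.65
eef_pos: [0.4644, -0.1462, 0.1273]
tcp_rot: [0.088, 0.996, -0.0, 0.0]
contact_force: [-0.1, 0.0, -1.2]
opening: 0.999
finger_force: 0.0
```

```bash
python3 wv.py lid b .453 -.145; python3 go.py .453 -.143 .031 76
```

```text
lid b t 51.6 pos 0.4660 -0.1361 z 0.0133 110.8x111.8 yaw -15.2 n 21390 tcp [ 0.4644 -0.1462  0.1273]
  knob z 0.0371 rect c=(452.7,-143.3) 23.0x23.3 yaw -15.8 | circ (453.8,-142.0) d=25.5
t 51.7 pos [ 0.4644 -0.1462  0.1273] yaw 79.9 j6 -1.91 tiltz [ 0. -0.] F [-0.   0.2 -0.2]
spin 3.9 then x 11.8 y 0.3 z 96.3
```

step_arm --commands '[{"gripper": -1,"x": 0,"y": 0,"z": 0,"spin": 5.3},{"gripper": -1,"x": 12,"y": -0.3,"z": 0,"spin": 0},{"gripper": -1,"x": 0,"y": 0,"z": 30,"spin": 0},{"gripper": -1,"x": 0,"y": 0,"z": 25,"spin": 0},{"gripper": -1,"x": 0,"y": 0,"z": 10,"spin": 0},{"gripper": -1,"x": 0,"y": 0,"z": 0,"spin": 0},{"gripper": -1,"x": 0,"y": 0,"z": 15,"spin": 0},{"gripper": -1,"x": 0,"y": 0,"z": 10,"spin": 0},{"gripper": -1,"x": 0,"y": 0,"z": 6,"spin": 0},{"gripper": -1,"x": 0,"y": 0,"z": 0,"spin": 0}]'

```text
time: 52.7
eef_pos: [0.4524, -0.1431, 0.031]
tcp_rot: [0.134, 0.991, 0.0, -0.001]
contact_force: [0.0, -0.1, -0.4]
opening: 1.0
finger_force: 0.0
```

```bash
python3 go.py .4527 -.1433 .031 74.6
```

```text
t 52.7 pos [ 0.4524 -0.1431  0.031 ] yaw 74.6 j6 -1.82 tiltz [-0.001  0.001] F [ 0.  -0.1 -0.4]
spin -0.0 then x -0.3 y -0.1 z -0.0
```

step_arm --commands '[{"gripper": -1,"x": 0,"y": 0,"z": 0,"spin": 0},{"gripper": 0.5,"x": 0,"y": 0,"z": 0,"spin": 0},{"gripper": 1,"x": 0,"y": 0,"z": 0,"spin": 0},{"gripper": 1,"x": 0,"y": 0,"z": 0,"spin": 0},{"gripper": 1,"x": 0,"y": 0,"z": 0,"spin": 0},{"gripper": 1,"x": 0,"y": 0,"z": 0,"spin": 0},{"gripper": 1,"x": 0,"y": 0,"z": 0,"spin": 0},{"gripper": 1,"x": 0,"y": 0,"z": 0,"spin": 0},{"gripper": 1,"x": 0,"y": 0,"z": 0,"spin": 0},{"gripper": 1,"x": 0,"y": 0,"z": 0,"spin": 0}]' --force 60

```text
time: 53.7
eef_pos: [0.4531, -0.1435, 0.0317]
tcp_rot: [0.134, 0.991, -0.0, 0.0]
contact_force: [0.0, -0.2, 4.4]
opening: 0.254
finger_force: 61.2
```

step_arm --commands '[{"gripper": 1,"x": 0,"y": 0,"z": -10,"spin": 0},{"gripper": 1,"x": 0,"y": 0,"z": -25,"spin": 0},{"gripper": 1,"x": 0,"y": 0,"z": -35,"spin": 0},{"gripper": 1,"x": 0,"y": 0,"z": -25,"spin": 0},{"gripper": 1,"x": 0,"y": 0,"z": 0,"spin": -3},{"gripper": 1,"x": 0,"y": 0,"z": 0,"spin": -2.6},{"gripper": 1,"x": 0,"y": 0,"z": 0,"spin": 0},{"gripper": 1,"x": 0,"y": 0,"z": 0,"spin": 0},{"gripper": 1,"x": 0,"y": 0,"z": 0,"spin": 0},{"gripper": 1,"x": 0,"y": 0,"z": 0,"spin": 0}]'

```text
time: 54.7
eef_pos: [0.4525, -0.1431, 0.126]
tcp_rot: [0.086, 0.996, 0.0, -0.0]
contact_force: [0.3, 0.5, -2.1]
opening: 0.254
finger_force: 60.7
```

```bash
python3 go.py .5694 -.1016 .115 80.2; python3 edge.py b .453 -.143 .075
```

```text
t 54.7 pos [ 0.4525 -0.1431  0.126 ] yaw 80.1 j6 -1.92 tiltz [-0.001  0.   ] F [ 0.3  0.5 -2.1]
spin -0.1 then x -108.1 y 60.8 z 11.0
held plate z 0.1076 rect c=(452.7,-143.7) 90.4x90.9 yaw -10.0 | circ (444.8,-142.5) d=108.0 33035
```

step_arm --commands '[{"gripper": 1,"x": -18,"y": 10,"z": 0,"spin": 0},{"gripper": 1,"x": -28,"y": 16,"z": 0,"spin": 0},{"gripper": 1,"x": -30,"y": 17,"z": 0,"spin": 0},{"gripper": 1,"x": -22,"y": 12,"z": 0,"spin": 0},{"gripper": 1,"x": -10,"y": 6,"z": 5,"spin": 0},{"gripper": 1,"x": 0,"y": 0,"z": 6,"spin": 0},{"gripper": 1,"x": 0,"y": 0,"z": 0,"spin": 0},{"gripper": 1,"x": 0,"y": 0,"z": 0,"spin": 0},{"gripper": 1,"x": 0,"y": 0,"z": 0,"spin": 0},{"gripper": 1,"x": 0,"y": 0,"z": 0,"spin": 0}]'

```text
time: 55.75
eef_pos: [0.5692, -0.102, 0.1156]
tcp_rot: [0.086, 0.996, -0.0, 0.0]
contact_force: [0.3, -0.3, -1.0]
opening: 0.254
finger_force: 60.7
```

```bash
python3 go.py .5694 -.1016 .0876 80.2; python3 edge.py b .5694 -.1016 .075
```

```text
t 55.8 pos [ 0.5692 -0.102   0.1156] yaw 80.1 j6 -1.75 tiltz [ 0. -0.] F [ 0.3 -0.3 -1. ]
spin -0.1 then x -0.1 y 0.4 z 28.0
held plate z 0.0971 rect c=(569.2,-102.4) 90.5x90.5 yaw -9.8 | circ (561.1,-100.6) d=108.7 32997
```

step_arm --commands '[{"gripper": 1,"x": 0,"y": 0.5,"z": 8,"spin": 0},{"gripper": 1,"x": 0,"y": 0,"z": 6,"spin": 0},{"gripper": 1,"x": 0,"y": 0,"z": 4,"spin": 0},{"gripper": 1,"x": 0,"y": 0,"z": 3,"spin": 0},{"gripper": 1,"x": 0,"y": 0,"z": 3,"spin": 0},{"gripper": 1,"x": 0,"y": 0,"z": 2,"spin": 0},{"gripper": 1,"x": 0,"y": 0,"z": 1,"spin": 0},{"gripper": 1,"x": 0,"y": 0,"z": 0.5,"spin": 0},{"gripper": 1,"x": 0,"y": 0,"z": 0,"spin": 0},{"gripper": 1,"x": 0,"y": 0,"z": 0,"spin": 0}]'

```text
time: 56.8
eef_pos: [0.5698, -0.1011, 0.088]
tcp_rot: [0.086, 0.996, -0.0, 0.0]
contact_force: [-0.1, -0.2, -0.5]
opening: 0.248
finger_force: 60.7
```

```bash
python3 go.py .5694 -.1016 .0876 80.2
```

```text
t 56.8 pos [ 0.5698 -0.1011  0.088 ] yaw 80.2 j6 -1.75 tiltz [ 0. -0.] F [-0.1 -0.2 -0.5]
spin -0.0 then x 0.3 y -0.5 z 0.4
```

step_arm --commands '[{"gripper": 1,"x": 0,"y": 0,"z": 1,"spin": 0},{"gripper": 1,"x": 0,"y": 0,"z": 0,"spin": 0},{"gripper": 0,"x": 0,"y": 0,"z": 0,"spin": 0},{"gripper": -0.5,"x": 0,"y": 0,"z": 0,"spin": 0},{"gripper": -1,"x": 0,"y": 0,"z": 0,"spin": 0},{"gripper": -1,"x": 0,"y": 0,"z": -20,"spin": 0},{"gripper": -1,"x": 0,"y": 0,"z": -40,"spin": 0},{"gripper": -1,"x": 0,"y": 0,"z": -40,"spin": 0},{"gripper": -1,"x": 0,"y": 0,"z": 0,"spin": 0},{"gripper": -1,"x": 0,"y": 0,"z": 0,"spin": 0}]'

```text
time: 57.8
eef_pos: [0.5704, -0.1013, 0.1882]
tcp_rot: [0.086, 0.996, -0.0, 0.001]
contact_force: [0.3, 0.5, -1.0]
opening: 0.999
finger_force: 0.0
```

```bash
python3 wv.py on b .5694 -.1016
```

```text
on b t 57.8 pos 0.5699 -0.1016 z 0.0693 90.1x89.9 yaw -9.9 n 19587 tcp [ 0.5704 -0.1013  0.1882]
```

step_arm --commands '[{"gripper": -1,"x": 30,"y": 0,"z": -30,"spin": 0},{"gripper": -1,"x": 30,"y": 0,"z": -30,"spin": 0},{"gripper": -1,"x": 30,"y": 0,"z": -30,"spin": 0},{"gripper": -1,"x": 0,"y": 0,"z": 0,"spin": 0},{"gripper": -1,"x": 0,"y": 0,"z": 0,"spin": 0},{"gripper": -1,"x": 0,"y": 0,"z": 0,"spin": 0},{"gripper": -1,"x": 0,"y": 0,"z": 0,"spin": 0},{"gripper": -1,"x": 0,"y": 0,"z": 0,"spin": 0},{"gripper": -1,"x": 0,"y": 0,"z": 0,"spin": 0},{"gripper": -1,"x": 0,"y": 0,"z": 0,"spin": 0}]'

```text
time: 58.85
eef_pos: [0.4811, -0.0857, 0.2763]
tcp_rot: [0.086, 0.996, 0.0, -0.0]
contact_force: [-0.1, 1.2, 0.9]
opening: 0.997
finger_force: 0.0
```

Run:
```python
from h import *
s=cam("scene"); cv2.imwrite("pics/s9.png",cv2.resize(s["color"][80:400,130:530],(750,600))[:,:,::-1])
P=cloud(s).reshape(-1,3); col=s["color"].reshape(-1,3).astype(int)
for k,x,y in(("a",.571,.1607),("b",.5694,-.1016),("c",.578,.0255),("d",.5745,.2998)):
    m=(np.hypot(P[:,0]-x-.002,P[:,1]-y-.002)<.03)&(P[:,2]>.05)&(P[:,2]<.085); print(k,np.percentile(P[m,2],[10,50,90]).round(4))
```

```text
a [0.0721 0.0758 0.0793]
b [0.0664 0.0701 0.0763]
c [0.0722 0.0757 0.0795]
d [0.0661 0.0698 0.0752]
```

View pics/s9.png

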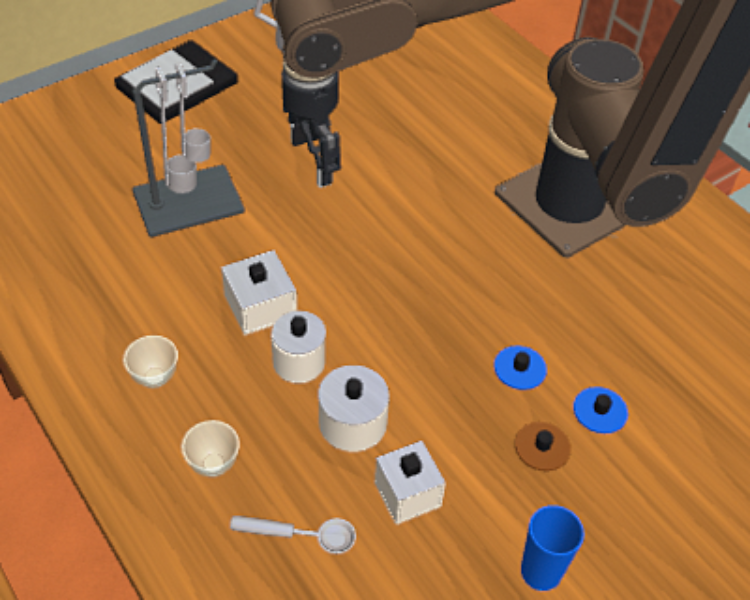

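All four jars are closed flush, both dippers hang nested on the hook, and the gripper is clear. I'm handing in.

```bash
python3 -c "
from plant import *
print(sign_off())"
```

```text
the job is handed in; nothing more can be done
None
```

The job is handed in at about 59 s of the 210 s: the large and medium dippers (the only two there) hang nested on the hook with the large one nearest the post, and all four jars are closed flush with their own lids; the verdict was not shown.

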